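# Load the press's weight hanger and hang it on the lever

## Task

Set the hand press up for dead-weight pressing: with the hanger standing on the mat, slide every slotted weight lying there sideways onto its stem, fully home and nested flat in the rim below, each with its slot turned well away (at least 30 degrees) from every other slot. Then lift the loaded hanger by its blue grip and hang it by its eye on the lever's hook, so that the weights draw the lever down to its stop. Leave everything else on the mat where it is.

Things in the scene. Friction and masses are not known exactly. Their poses are not given: they have to be found in the camera images.
- hanger_grip (a point): Centre of the blue plastic grip block on top of the loose weight hanger (162 mm tall: base disc, stem, upright eye, grip block), 143 mm above the hanger's underside. The block is 14 mm wide (frame x), 24 mm (y), 38 mm tall. The eye below it lies in the x-z plane: one looks through it along y. Gripped by its 14 mm sides (fingers closing along x), the fingers stay clear of the hook.
- hanger_eye (a point): Underside of the eye's top bar, its middle: 25 mm below the grip block's centre, 118 mm above the hanger's underside. The eye is a steel rectangle of 8 mm bars, its opening 30 mm wide (x) and 44 mm high. Same axes as hanger_grip.
- hanger_stem (a point): Point on the stem's axis at the top face of the hanger's base disc (76 mm across, 6 mm thick), where the lowest weight lies, inside a 4.5 mm high rim (56 mm inside, 63 mm outside); z along the stem. The steel stem is 8 mm across and free for 60 mm above this point, up to the eye. At the start the base stands on the mat, whose top is 4 mm above the work surface.
- lever (a joint): Angle of the press lever: 0 raised and level (a spring holds it up, also with the empty hanger on it), 0.12 rad at its lower stop. The full hanger of three or more weights draws it down slowly to the stop by itself; the hook then sits about 31 mm lower.
- hook_seat (a point): Where the eye hangs on the hook at the lever's free end: top of a round level bar (10 mm thick) 205 mm above the mat. The lever runs from here to the press along this frame's +y; the upturned tip (10 mm thick) is 33 mm away towards -y and rises 18 mm above this point; a dark collar (24 mm across) is 29 mm away towards +y. z is up when the lever is raised.
- press: The cast-iron hand press, fixed: base 150 x 220 mm, head about 0.3 m high, lever on its robot side. Origin under the middle of its base; the lever runs along its -y.
- weight1_grip (a point): Centre of the upright orange grip of slotted weight 1 (may be absent), 16 mm above its underside; 24 mm long (frame x), 12 mm wide (y), 32 mm tall. The weight: a steel disc with an 11 mm slot from its middle out to the rim towards +x and a neck to the grip behind; body 49 mm across, 9 mm thick; raised rim 63 mm across, its top 13.5 mm high. 100 to 150 g. It starts flat on the mat.
- weight1_hole (a point): Middle of weight 1's disc, 4.5 mm above its underside: inner end of the slot, where the stem must stand; 80 mm from the grip's centre along +x, which points out of the slot. The underside nests inside the raised rim (4.5 mm high, 56 mm inside) of the weight or hanger base below, so slide it in over 5 mm higher, then lower it; stacked weights are 9 mm apart.
- weight2_grip (a point): Centre of the upright orange grip of slotted weight 2 (may be absent), 16 mm above its underside; 24 mm long (frame x), 12 mm wide (y), 32 mm tall. The weight: a steel disc with an 11 mm slot from its middle out to the rim towards +x and a neck to the grip behind; body 49 mm across, 9 mm thick; raised rim 63 mm across, its top 13.5 mm high. 100 to 150 g. It starts flat on the mat.
- weight2_hole (a point): Middle of weight 2's disc, 4.5 mm above its underside: inner end of the slot, where the stem must stand; 80 mm from the grip's centre along +x, which points out of the slot. The underside nests inside the raised rim (4.5 mm high, 56 mm inside) of the weight or hanger base below, so slide it in over 5 mm higher, then lower it; stacked weights are 9 mm apart.
- weight3_grip (a point): Centre of the upright orange grip of slotted weight 3 (may be absent), 16 mm above its underside; 24 mm long (frame x), 12 mm wide (y), 32 mm tall. The weight: a steel disc with an 11 mm slot from its middle out to the rim towards +x and a neck to the grip behind; body 49 mm across, 9 mm thick; raised rim 63 mm across, its top 13.5 mm high. 100 to 150 g. It starts flat on the mat.
- weight3_hole (a point): Middle of weight 3's disc, 4.5 mm above its underside: inner end of the slot, where the stem must stand; 80 mm from the grip's centre along +x, which points out of the slot. The underside nests inside the raised rim (4.5 mm high, 56 mm inside) of the weight or hanger base below, so slide it in over 5 mm higher, then lower it; stacked weights are 9 mm apart.
- weight4_grip (a point): Centre of the upright orange grip of slotted weight 4 (may be absent), 16 mm above its underside; 24 mm long (frame x), 12 mm wide (y), 32 mm tall. The weight: a steel disc with an 11 mm slot from its middle out to the rim towards +x and a neck to the grip behind; body 49 mm across, 9 mm thick; raised rim 63 mm across, its top 13.5 mm high. 100 to 150 g. It starts flat on the mat.
- weight4_hole (a point): Middle of weight 4's disc, 4.5 mm above its underside: inner end of the slot, where the stem must stand; 80 mm from the grip's centre along +x, which points out of the slot. The underside nests inside the raised rim (4.5 mm high, 56 mm inside) of the weight or hanger base below, so slide it in over 5 mm higher, then lower it; stacked weights are 9 mm apart.
- skate_plate: Bystander, to be left alone: aluminium skate plate, 150 x 55 x 21 mm. Origin under its middle, on the mat.
- wrench: Bystander, to be left alone: grey combination wrench, 160 mm long. Origin under its middle.
- capsule: Bystander, to be left alone: blue plastic cleaning capsule, 52 mm across, 80 mm tall. Origin under its middle, on the mat.
- adapter_a: Bystander, to be left alone: brass press adapter, 32 mm across, 24 mm tall. Origin under its middle, on the mat.
- adapter_b: Bystander, to be left alone: brass press adapter, 26 mm across, 28 mm tall. Origin under its middle, on the mat.
- adapter_c: Bystander, to be left alone: brass press adapter, 38 mm across, 22 mm tall. Origin under its middle, on the mat.
- bearing: Bystander, to be left alone: skate bearing, 22 mm across, 7 mm tall. Origin under its middle, on the mat.
Not all that is in view belongs to the job. What is shaped like the part that bears weight3_grip but black is not meant.

How it is judged:
On the way, in this order (a step that is already met when the one before it is completed fails the run):
1. all weights present are home on the stem of the hanger standing on the mat, slots at least 30 degrees apart (horizontal distance between each of weight1_hole, weight2_hole, weight3_hole, weight4_hole and hanger_stem below 0.007 m and z of weight1_hole in the frame of hanger_stem between 0.001 and 0.036 m and angle between the z axis of each of weight1_hole, weight2_hole, weight3_hole, weight4_hole and the z axis of hanger_stem, either way round below 0.12 rad and z of weight2_hole in the frame of hanger_stem between 0.001 and 0.036 m and z of weight3_hole in the frame of hanger_stem between 0.001 and 0.036 m and z of weight4_hole in the frame of hanger_stem between 0.001 and 0.036 m and horizontal distance between weight1_grip and weight2_grip above 0.04 m and horizontal distance between each of weight1_grip, weight2_grip and weight3_grip above 0.04 m and horizontal distance between each of weight1_grip, weight2_grip, weight3_grip and weight4_grip above 0.04 m and height (world z) of hanger_stem below 0.016 m and angle between hanger_eye's own z axis and vertical below 0.1 rad), for 0.2 s.
2. the hanger hangs by its eye on the lever's hook (distance between hanger_eye and hook_seat below 0.025 m and height (world z) of hanger_stem above 0.04 m), for 0.2 s.
At the end, for the whole second after the job is handed in: Every weight present flat on the stem (disc middle within 7 mm of its axis), grips of any two weights over 40 mm apart (slots about 30 degrees), eye within 25 mm of the hook seat, hanger upright within 0.2 rad and off the mat, lever at rest beyond 0.10 rad (all of step 2 and horizontal distance between each of weight1_hole, weight2_hole, weight3_hole, weight4_hole and hanger_stem below 0.007 m and z of weight1_hole in the frame of hanger_stem between 0.001 and 0.036 m and angle between the z axis of each of weight1_hole, weight2_hole, weight3_hole, weight4_hole and the z axis of hanger_stem, either way round below 0.12 rad and z of weight2_hole in the frame of hanger_stem between 0.001 and 0.036 m and z of weight3_hole in the frame of hanger_stem between 0.001 and 0.036 m and z of weight4_hole in the frame of hanger_stem between 0.001 and 0.036 m and horizontal distance between weight1_grip and weight2_grip above 0.04 m and horizontal distance between each of weight1_grip, weight2_grip and weight3_grip above 0.04 m and horizontal distance between each of weight1_grip, weight2_grip, weight3_grip and weight4_grip above 0.04 m and angle between hanger_eye's own z axis and vertical below 0.2 rad and value of joint lever above 0.1 rad and velocity of joint lever below 0.05 rad/s); the robot touches nothing.
It fails at once if something else on the mat is moved more than 40 mm (distance of any of skate_plate, wrench, capsule, adapter_a, adapter_b, adapter_c, bearing from where it was at the start of the episode above 0.04 m).
Of weight1, weight2, weight3, weight4 only 3 to 4 are there at a start; the rules pass over those that are not, and their reading is None.
At some moment in a run one of weight1, weight2, weight3, weight4 may be knocked a few centimetres aside while the robot is not near it.
It also fails if it takes over 210 s, if anything falls off the work surface, if the arm or the gripper's body presses on something with over 40 N, if the wrist force passes 120 N, or if a joint passes its speed limit or range.

## Robot

A 6-joint arm with a two-finger parallel gripper is mounted at the origin on the work surface. World frame = base frame: x ahead of the robot, y to its left, z up, the work surface at z = 0. Lengths are in m, angles in rad, forces in N, time in s.
With the tool pointing down it reaches from about 0.35 to 0.875 m from the base axis. Payload 15.5 kg.
Tool frame: the origin (TCP) lies between the finger pads; the fingertips stand 19 mm ahead of it and the grasp point (between the pads) is the TCP (tip_reach is the distance from the TCP to the fingertips, in m); z points along the fingers, y is the line along which they close (so a half turn about z gives the same grasp; the last joint's range is limited). The gripper opens to 85 mm and grips with 20 to 120 N. Pads are 22 mm wide; open, the fingers measure 114 mm over their backs; the gripper's body (76 mm by 85 mm) begins 54 mm behind the grasp point. The pads swing forward as they close: fully open they stand 13 mm farther back than shut.
Start: joints at [1.032, 0.494, 1.345, -0, 1.302, -0.096], TCP at [0.268, 0.564, 0.25] pointing down, gripper open.
Joint ranges: [-2.91, 2.91], [-0.82, 2.16], [0.22, 2.67], [-1.22, 4.37], [0.12, 2.79], [-3.08, 3.08]. Speed limits (rad/s): [1.89, 1.89, 2.57, 3.01, 3.01, 3.01].

## Interface

Orientations are given as a rotation vector (axis times angle).
In Python, from station import get_state, capture, get_calibration, hand_in, tip_reach gives the robot as it stands. The module is installed in compiled form; this text tells all that it offers.
- The arm moves only by the tool drive_tool, never from a script. Its arguments are lists of equal length, an entry for each row: "rot": the turn, a rotation vector about the tool's x, y, z as a fraction of full scale, a list of three; "linear": the shift along the tool's x, y, z as a fraction of full scale, a list of three; "grip": the opening, from -1 (shut) to 1 (fully open). A call has 1 to 12 rows; each row is the pose to reach, as a shift and turn from the pose commanded when the call began, along the tool's axes at that moment; what a row does not reach only later rows make up. Full scale, the value 1, is 500 mm for a shift and 120 degrees for a turn. A row lasts 1/12 s, in which the tool goes at most 41.7 mm and 7.16 degrees, less where a joint would pass 70% of its speed; a pose out of reach is approached as far as the arm can. A call with a number of a shift or a turn outside -1 to 1 is refused whole. A call with a gripper value outside its range is refused whole. The fingers move at their own pace and stop on an object; the grip force is fixed at half the most. Time passes only in rows, so rows that repeat a pose let the fingers close. It gives the time, the measured TCP pose, the force, the opening and the grip force at its end, in the units of the state.
- get_state(): the state, without advancing time (a new reading comes with each control period).
- capture(name): name is "scene" or "side" or "wrist"; returns (picture, depth): 400x640x3 uint8, red, green, blue; 400x640 float32, m along the optical axis (not along the pixel's ray), 0 where there is no reading.
- get_calibration(name): a dict with "mtx" (3x3 intrinsics, pixels), "k1" (the pictures are not rectified: a ray, as slopes to the right and down, at radius r is drawn at 1 + k1 r^2 times it, then the intrinsics apply), "R" (3x3) and "t" (3): a world point X has camera coordinates R X + t. Camera axes: x right, y down, z forward; pixel columns grow to the right and rows downward; lengths in m; the calibration is good to about 2 mm. A picture is of the moment at which its call begins: read the wrist's pose just before it. get_calibration takes no time and is no camera call; for the wrist camera it gives the pose at the moment of the call.
- hand_in(): hands the job in; it is judged then, once.
The state is a dict: "t": time; "joints": joint angles; "joint_vel": joint speeds; "joint_efforts": joint torques, N m; "tool_pos": TCP position; "tcp_rot": TCP orientation; "ft_force": force on the tool from outside, world axes, zero at the start; "torque": the same for the moment, N m; "opening": finger opening in m; "grasp_force": force on a finger pad.
Only numpy, scipy, OpenCV 4.12 (cv2) and the standard library are available. Lean on these libraries where they do the work, as an engineer would, in place of code of your own. Each camera call takes 0.05 s, during which the arm holds its last target. There are 200 camera calls.

## Working session

There is one attempt and no reset: what is moved stays moved. The work goes in short steps, Python scripts to look and compute and a tool call to move; the robot and the scene stay as the last step left them, time stands still between calls to the robot, and variables do not carry over. Pictures are saved under pics/ and viewed, at most 14 in all, crops included, and the job is handed in when it is done.

Besides the shell and the picture viewer there is one more tool, called after ">>>" as a command line: name --argument value ..., lists and objects as JSON in quotes. drive_tool: Moves the arm, as the interface text tells. Shift numbers are shares of 500 mm and turn numbers shares of 120 degrees, none past 1 either way. Its arguments: {"type":"object","properties":{"rot":{"type":"array"},"linear":{"type":"array"},"grip":{"type":"array"}},"required":["rot","linear","grip"]}

```bash
mkdir -p pics; cat > h.py <<'E'
import numpy as np, cv2
from scipy.spatial.transform import Rotation as Rn
from station import *
def snap(n,f):
    c=get_calibration(n); p,d=capture(n); cv2.imwrite('pics/'+f+'.png',p[:,:,::-1]); np.savez('pics/'+f,p=p,d=d,**{k:c[k] for k in('mtx','k1','R','t')}); return c,p,d
def load(f): z=np.load('pics/'+f+'.npz'); return z,z['p'],z['d']
def rays(c,uv):
    uv=np.atleast_2d(np.float64(uv)); M=np.array(c['mtx']); k=float(c['k1'])
    n=cv2.undistortPoints(uv.reshape(-1,1,2),M,np.array([k,0,0,0.])).reshape(-1,2)
    return np.c_[n,np.ones(len(n))]
def onz(c,uv,z):
    R=np.array(c['R']);t=np.array(c['t']).ravel(); d=rays(c,uv)@R; o=-R.T@t
    return o+d*((z-o[2])/d[:,2])[:,None]
def cloud(c,uv,d):
    R=np.array(c['R']);t=np.array(c['t']).ravel(); uv=np.atleast_2d(uv).astype(int)
    return (rays(c,uv)*d[uv[:,1],uv[:,0]][:,None]-t)@R
def proj(c,X):
    R=np.array(c['R']);t=np.array(c['t']).ravel(); p=np.atleast_2d(X)@R.T+t; n=p[:,:2]/p[:,2:]
    n=n*(1+float(c['k1'])*(n**2).sum(1))[:,None]; return (np.c_[n,np.ones(len(n))]@np.array(c['mtx']).T)[:,:2]
def mask(p,h0,h1,s=120,v=60):
    h=cv2.cvtColor(p,cv2.COLOR_RGB2HSV); return cv2.inRange(h,(h0,s,v),(h1,255,255))
def blobs(m,a=15):
    n,l,s,c=cv2.connectedComponentsWithStats(m); return [(l==i,s[i],c[i]) for i in range(1,n) if s[i][4]>=a]
E
python3 -c "
from h import *
print(tip_reach, get_state())
for n in('scene','side','wrist'):
    c,p,d=snap(n,n+'0'); print(n,np.round(-np.array(c['R']).T@np.array(c['t']).ravel(),3),np.array(c['R'])[2].round(2))
"
```

```text
0.019 {'t': 0.0, 'joints': array([ 1.03149267e+00,  4.94151345e-01,  1.34611895e+00, -3.21814524e-05,
        1.30254301e+00, -9.55052347e-02]), 'joint_vel': array([ 0.0013196 ,  0.00104626, -0.00099905, -0.00076326, -0.00045969,
       -0.0013926 ]), 'joint_efforts': array([ 2.96302269e-04, -8.82161307e+01, -3.83869636e+01, -1.48197014e-04,
        9.91435256e-03,  4.63025492e-05]), 'tool_pos': array([0.26818934, 0.56415324, 0.24972418]), 'tcp_rot': array([-6.91319511e-01, -3.06422421e+00,  1.83662158e-03]), 'ft_force': array([ 0.22523942,  0.34877995, -0.76369005]), 'torque': array([-0.02636228,  0.00602772, -0.0197313 ]), 'grasp_force': 0.0, 'opening': 0.08547262419569363}
scene [1.154 0.075 0.911] [-0.66 -0.03 -0.75]
side [0.124 1.107 0.753] [ 0.29 -0.84 -0.46]
wrist [0.197 0.598 0.373] [ 0.28 -0.13 -0.95]
```

View pics/scene0.png

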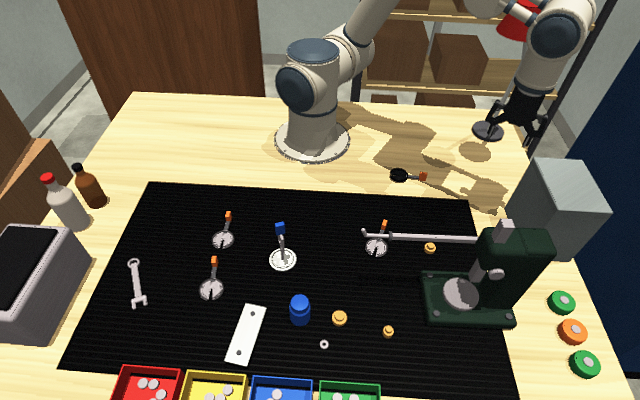

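View pics/side0.png

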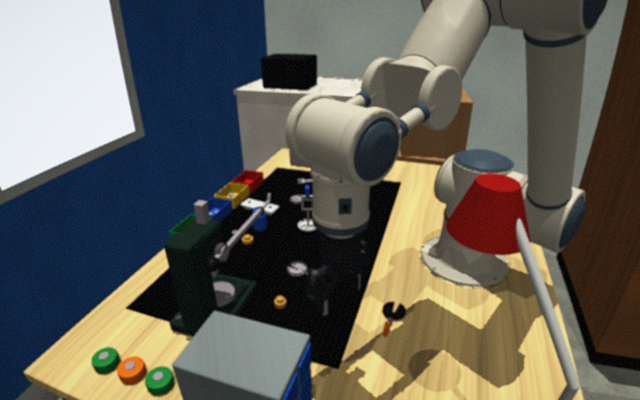

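Scene picture: three steel weights with orange grips at discs (223,239), (211,289) and (376,246). The black one at (400,175), off the mat, is the decoy. The grey disc at (488,130) is the lamp base. The hanger is at (282,258) with its blue grip at (280,228), and the blue capsule at (299,310) is not it. The hook is at (363,233). In the side picture the arm hides much of this.

```bash
python3 -c "
from h import *
c,p,d=load('scene0')
for nm,h0,h1 in(('orange',5,14),('blue',105,125)):
    for m,s,ce in blobs(mask(p,h0,h1,130,80),12):
        ys,xs=np.nonzero(m); k=d[ys,xs]>0
        X=cloud(c,np.c_[xs,ys][k],d)
        print(nm,s,ce.round(1),'cloud med',np.median(X,0).round(3),'min',X.min(0).round(3),'max',X.max(0).round(3))
# discs: bright low-sat pixels near
g=cv2.cvtColor(p,cv2.COLOR_RGB2HSV); w=cv2.inRange(g,(0,0,110),(180,70,255))
w[:185]=0
for m,s,ce in blobs(w,60):
    ys,xs=np.nonzero(m); 
    if 190<ce[0]<500 and 200<ce[1]<320:
        X=onz(c,np.c_[xs,ys],0.0175); Y=cloud(c,np.c_[xs,ys],d); print('grey',s,ce.round(1),'minEnc',cv2.minEnclosingCircle(X[:,:2].astype(np.float32)),'cloudmed',np.median(Y,0).round(3))
a=p[190:320,180:480]; cv2.imwrite('pics/crop1.png',cv2.resize(a[:,:,::-1],None,fx=2.66,fy=2.66,interpolation=cv2.INTER_CUBIC))
"
```

```text
orange [ 65   0  15  25 116] [72.2 11. ] cloud med [-0.724 -1.243  0.147] min [-0.74  -1.268  0.083] max [-0.714 -1.224  0.199]
orange [ 89   0  42  97 528] [108.9  46. ] cloud med [-0.724 -1.12  -0.027] min [-0.742 -1.157 -0.334] max [-0.705 -1.086  0.202]
orange [ 101    0   62   91 1543] [133.1  42.7] cloud med [-0.725 -0.976  0.007] min [-0.743 -1.081 -0.29 ] max [-0.709 -0.892  0.208]
orange [145   0  13  28 128] [150.8  12.3] cloud med [-0.723 -0.838  0.154] min [-0.737 -0.866  0.079] max [-0.711 -0.819  0.208]
orange [167   0  32  94 528] [183.2  46.4] cloud med [-0.724 -0.718 -0.023] min [-0.741 -0.756 -0.295] max [-0.711 -0.679  0.212]
orange [ 183    0   50   94 1642] [209.   43.5] cloud med [-0.724 -0.574  0.013] min [-0.743 -0.673 -0.289] max [-0.708 -0.49   0.218]
orange [228   0  10  30 144] [232.5  13.8] cloud med [-0.724 -0.436  0.154] min [-0.737 -0.456  0.08 ] max [-0.711 -0.421  0.221]
orange [191  27   5  13  22] [193.1  33. ] cloud med [-0.724 -0.651  0.053] min [-0.732 -0.659  0.024] max [-0.71  -0.643  0.084]
orange [378  27   6   8  14] [380.3  30.6] cloud med
[... 2805 characters left out ...]
 86   8 340] [434.3 236.2] minEnc ((0.44748175144195557, 0.39396387338638306), 0.12588830292224884) cloudmed [0.602 0.323 0.212]
grey [367 239  19  18 212] [376.2 246.5] minEnc ((0.5000118613243103, 0.2233007401227951), 0.03191936016082764) cloudmed [0.494 0.222 0.013]
grey [269 247  28  24 465] [282.4 259.4] minEnc ((0.559300422668457, -0.0419115349650383), 0.03941023349761963) cloudmed [ 0.559 -0.04   0.011]
grey [443 278  29  32 440] [454.  294.1] minEnc ((0.6318641901016235, 0.4368653893470764), 0.04649060592055321) cloudmed [0.655 0.407 0.048]
grey [200 280  23  20 298] [210.7 288.5] minEnc ((0.6695793867111206, -0.2168530523777008), 0.030211525037884712) cloudmed [ 0.665 -0.22   0.013]
```

View pics/crop1.png

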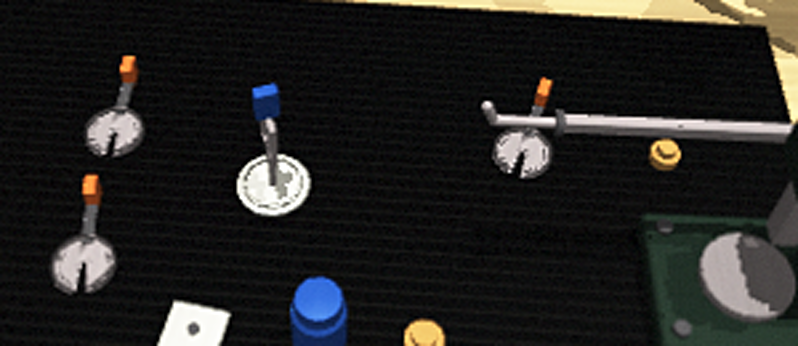

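The crop confirms three steel weights at crop pixels (115,130), (85,262) and (522,152), with slots facing the camera, and the hanger at (272,183). I'll go above weight C (the one by the lever) with the camera looking at it.

```bash
cat >> h.py <<'E'
def go(x,y,z,psi,verbose=1):
    s=get_state(); p0=np.array(s['tool_pos']); R0=Rn.from_rotvec(s['tcp_rot']); a=np.radians(psi)
    X=np.array([-np.cos(a),-np.sin(a),0]); Z=np.array([0,0,-1.]); R1=Rn.from_matrix(np.c_[X,np.cross(Z,X),Z])
    print('LIN',(R0.inv().apply(np.array([x,y,z])-p0)/.5).round(4),'ROT',((R0.inv()*R1).as_rotvec()/np.radians(120)).round(4),'dist',np.linalg.norm(np.array([x,y,z])-p0).round(3),'t',round(s['t'],2))
E
python3 -c "
from h import *
go(.40,.248,.16,-14)"
```

```text
LIN [-0.5096 -0.4579  0.1801] ROT [-0.0005 -0.0001 -0.0952] dist 0.354 t 0.15
```

>>> drive_tool --rot '[[0, 0, -0.0952], [0, 0, -0.0952], [0, 0, -0.0952], [0, 0, -0.0952], [0, 0, -0.0952], [0, 0, -0.0952], [0, 0, -0.0952], [0, 0, -0.0952], [0, 0, -0.0952], [0, 0, -0.0952], [0, 0, -0.0952], [0, 0, -0.0952]]' --linear '[[-0.51, -0.458, 0.18], [-0.51, -0.458, 0.18], [-0.51, -0.458, 0.18], [-0.51, -0.458, 0.18], [-0.51, -0.458, 0.18], [-0.51, -0.458, 0.18], [-0.51, -0.458, 0.18], [-0.51, -0.458, 0.18], [-0.51, -0.458, 0.18], [-0.51, -0.458, 0.18], [-0.51, -0.458, 0.18], [-0.51, -0.458, 0.18]]' --grip '[0.0, 0.0, 0.0, 0.0, 0.0, 0.0, 0.0, 0.0, 0.0, 0.0, 0.0, 0.0]'

```text
t: 1.15
tool_pos: [0.4003, 0.2485, 0.1604]
tcp_rot: [0.384, 3.118, 0.0]
ft_force: [-0.5, -0.1, -0.1]
opening: 0.0428
grasp_force: 0.0
```

```bash
cat >> h.py <<'E'
def wgt(f,near=None):
    """wrist view: orange grip + disc of a weight on mat"""
    c,p,d=load(f) 
    for m,s,ce in blobs(mask(p,4,16,120,60),60):
        ys,xs=np.nonzero(m); k=d[ys,xs]>0; X=cloud(c,np.c_[xs,ys][k],d)
        zt=np.percentile(X[:,2],97); T=X[X[:,2]>zt-.004]
        r=cv2.minAreaRect(T[:,:2].astype(np.float32)); print('orange',s,ce.round(),'ztop',zt.round(4),'toprect',np.round(r[0],4),np.round(r[1],4),round(r[2],1))
E
python3 -c "
from h import *
s=get_state(); print(s['tool_pos'],s['t'],s['opening'])
snap('wrist','w1'); wgt('w1')"
```

```text
[0.40032    0.24854795 0.16040605] 1.15 0.04278421411253109
orange [311 197  15  35 452] [318. 214.] ztop 0.037 toprect [0.4184 0.2462] [0.0119 0.0232] 72.7
orange [  0 388  26  12 179] [ 13. 395.] ztop 0.0219 toprect [ 0.574  -0.2241] [0.011  0.0051] 70.2
```

View pics/w1.png

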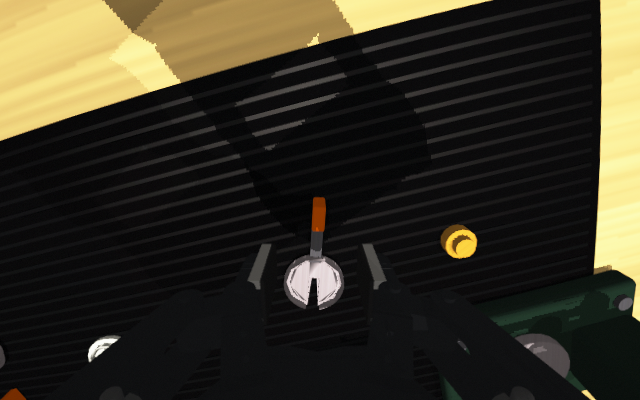

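The wrist view shows weight C's grip at (318,214) and its disc at (314,282), with the slot pointing down in the picture. The grip measures 12x23 mm with its top at z=0.037, as it should be. Now to grasp it.

```bash
python3 -c "
from h import *
go(.4184,.2462,.09,-17);go(.4184,.2462,.028,-17)"
```

```text
LIN [-0.0366  0.0035  0.141 ] ROT [0.0002 0.0001 0.0252] dist 0.073 t 1.2
LIN [-0.0366  0.0034  0.265 ] ROT [0.0002 0.0001 0.0252] dist 0.134 t 1.2
```

>>> drive_tool --rot '[[0, 0, 0.0252], [0, 0, 0.0252], [0, 0, 0.0252], [0, 0, 0.0252], [0, 0, 0.0252], [0, 0, 0.0252], [0, 0, 0.0252], [0, 0, 0.0252], [0, 0, 0.0252], [0, 0, 0.0252], [0, 0, 0.0252], [0, 0, 0.0252]]' --linear '[[-0.0366, 0.0035, 0.07], [-0.0366, 0.0035, 0.141], [-0.0366, 0.0035, 0.2], [-0.0366, 0.0035, 0.24], [-0.0366, 0.0035, 0.265], [-0.0366, 0.0035, 0.265], [-0.0366, 0.0035, 0.265], [-0.0366, 0.0035, 0.265], [-0.0366, 0.0035, 0.265], [-0.0366, 0.0035, 0.265], [-0.0366, 0.0035, 0.265], [-0.0366, 0.0035, 0.265]]' --grip '[0, 0, 0, 0, 0, 0, -1, -1, -1, -1, -1, -1]'

```text
t: 2.2
tool_pos: [0.419, 0.2459, 0.029]
tcp_rot: [0.465, 3.105, 0.002]
ft_force: [-2.8, 3.3, 9.2]
opening: 0.0109
grasp_force: 59.7
```

```bash
python3 -c "
from h import *
s=get_state(); print(s['tool_pos'],s['opening'],s['grasp_force'])
go(.56,.12,.16,-90);go(.44,.22,.16,-40)"
```

```text
[0.41897737 0.24594697 0.02895479] 0.010907097580973262 59.74377930164337
LIN [-0.3438 -0.1579 -0.2618] ROT [1.100e-03 1.000e-04 6.081e-01] dist 0.23 t 2.2
LIN [-0.0558 -0.0369 -0.2621] ROT [0.0009 0.0005 0.1914] dist 0.135 t 2.2
```

```bash
python3 -c "
from h import *
go(.419,.246,.25,-17);go(.55,-.03,.25,-50)"
```

```text
LIN [-0.0006  0.0008 -0.4421] ROT [ 0.0007  0.0007 -0.0002] dist 0.221 t 2.2
LIN [-0.4128 -0.4503 -0.4422] ROT [0.0009 0.0004 0.2748] dist 0.377 t 2.2
```

>>> drive_tool --rot '[[0, 0, 0], [0, 0, 0], [0, 0, 0], [0, 0, 0], [0, 0, 0], [0, 0, 0], [0, 0, 0.275], [0, 0, 0.275], [0, 0, 0.275], [0, 0, 0.275], [0, 0, 0.275], [0, 0, 0.275]]' --linear '[[0, 0, -0.03], [0, 0, -0.08], [0, 0, -0.16], [0, 0, -0.24], [0, 0, -0.32], [0, 0, -0.4], [-0.05, -0.05, -0.442], [-0.11, -0.12, -0.442], [-0.16, -0.18, -0.442], [-0.22, -0.24, -0.442], [-0.27, -0.3, -0.442], [-0.33, -0.36, -0.442]]' --grip '[-1, -1, -1, -1, -1, -1, -1, -1, -1, -1, -1, -1]'

```text
t: 3.2
tool_pos: [0.5231, 0.0236, 0.2497]
tcp_rot: [1.336, 2.842, 0.0]
ft_force: [0.9, 0.9, -0.6]
opening: 0.0111
grasp_force: 58.8
```

```bash
python3 -c "
from h import *
go(.55,-.03,.25,-50)"
```

```text
LIN [-0.1169 -0.027  -0.0005] ROT [ 0.0003  0.0003 -0.003 ] dist 0.06 t 3.2
```

>>> drive_tool --rot '[[0, 0, -0.003], [0, 0, -0.003], [0, 0, -0.003], [0, 0, -0.003]]' --linear '[[-0.06, -0.014, 0], [-0.117, -0.027, 0], [-0.117, -0.027, 0], [-0.117, -0.027, 0]]' --grip '[-1, -1, -1, -1]'

```text
t: 3.53
tool_pos: [0.5506, -0.029, 0.2492]
tcp_rot: [1.322, 2.849, 0.0]
ft_force: [-0.8, 1.0, -1.0]
opening: 0.011
grasp_force: 58.8
```

```bash
cat >> h.py <<'E'
def hang(f):
    c,p,d=load(f)
    for m,s,ce in blobs(mask(p,105,128,110,40),100):
        ys,xs=np.nonzero(m); k=d[ys,xs]>0; X=cloud(c,np.c_[xs,ys][k],d)
        zt=np.percentile(X[:,2],97); T=X[X[:,2]>zt-.004]
        r=cv2.minAreaRect(T[:,:2].astype(np.float32)); print('blue',s,ce.round(),'ztop',zt.round(4),'toprect',np.round(r[0],4),np.round(r[1],4),round(r[2],1))
    g=cv2.cvtColor(p,cv2.COLOR_RGB2HSV); w=cv2.inRange(g,(0,0,100),(180,80,255))
    for m,s,ce in blobs(w,300):
        ys,xs=np.nonzero(m); X=onz(c,np.c_[xs,ys],0.010)[:,:2].astype(np.float32); ctr,r=cv2.minEnclosingCircle(X); print('grey',s,ce.round(),'circ',np.round(ctr,4),round(r,4))
E
python3 -c "
from h import *
s=get_state(); print(s['tool_pos'],s['t'])
c,p,d=snap('wrist','w2'); print(c['mtx'],c['k1']); wgt('w2'); hang('w2')"
```

```text
[ 0.55064377 -0.02902468  0.24919465] 3.5333
[[297.25840893   0.         316.49756339]
 [  0.         297.25840893 199.96900176]
 [  0.           0.           1.        ]] -0.049312831400056635
orange [129 211  31  25 442] [144. 223.] ztop 0.0367 toprect [ 0.4228 -0.2221] [0.0131 0.0235] 88.4
orange [ 305  236   24   72 1682] [317. 272.] ztop 0.257 toprect [ 0.5502 -0.0289] [0.0108 0.0249] 40.6
orange [240 282  16  13 102] [248. 288.] ztop 0.2774 toprect [ 0.5211 -0.0363] [0.0026 0.0006] 27.3
orange [  0 364  32  36 839] [ 12. 382.] ztop 0.0504 toprect [ 0.3928 -0.6325] [0.0055 0.0213] 60.4
blue [297 201  24  41 696] [309. 221.] ztop 0.1668 toprect [ 0.5528 -0.0411] [0.0139 0.0229] 21.4
blue [ 419  204   65   62 2699] [451. 235.] ztop 0.0843 toprect [0.719  0.0224] [0.0416 0.0429] 47.4
blue [  470   268   170   132 12943] [571. 337.] ztop 0.0501 toprect [ 7.814e-01 -6.000e-04] [0.3994 0.1079] 6.4
grey [ 282  150   60   63 2537] [311. 178.] circ [ 0.554  -0.0474] 0.0439
grey [ 178  238   42   37 1032] [197. 255.] circ [ 0.5023 -0.2216] 0.0314
grey [367 269  41  25 507] [386. 282.] circ [ 0.7352 -0.0913] 0.0289
```

View pics/w2.png

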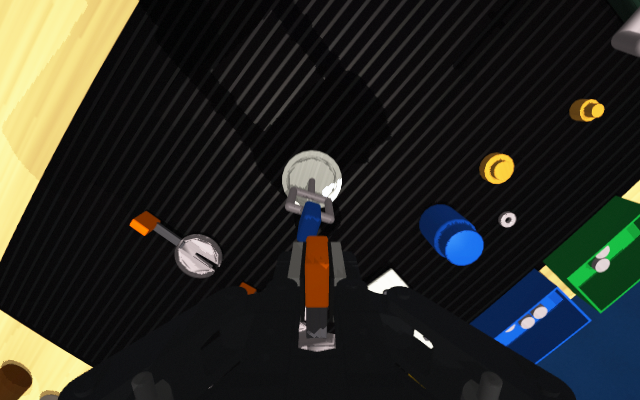

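The held weight's grip is at (317,272) and measures within 0.5 mm of the TCP, so the wrist camera is accurate. The hanger base is at (311,178), its blue top at (309,215) and weight A at (197,255). Now I'll fit the base circle.

```bash
cat >> h.py <<'E'
def base(f,x0,y0,z=0.010,r=0.038,tol=.006,cond=None):
    from scipy.optimize import least_squares
    c,p,d=load(f); g=cv2.cvtColor(p,cv2.COLOR_RGB2HSV); w=cv2.inRange(g,(0,0,70),(180,80,255))
    w=cv2.morphologyEx(w,cv2.MORPH_CLOSE,np.ones((5,5),np.uint8))
    ct=np.vstack(cv2.findContours(w,cv2.RETR_EXTERNAL,cv2.CHAIN_APPROX_NONE)[0])[:,0]
    X=onz(c,ct,z)[:,:2]; P=np.array([x0,y0])
    for i in range(6):
        q=X[abs(np.linalg.norm(X-P,axis=1)-r)<tol]; P=least_squares(lambda v:np.linalg.norm(q-v,axis=1)-r,P,loss='soft_l1',f_scale=.001).x; tol=max(.0025,tol*.8)
    f2=least_squares(lambda v:np.linalg.norm(q-v[:2],axis=1)-v[2],[*P,r],loss='soft_l1',f_scale=.001).x
    print('circle',P.round(4),len(q),'free',f2.round(4)); return P
E
python3 -c "
from h import *
base('w2',.556,-.042)
base('w2',.503,-.222,.0175,.0315)
base('scene0',.559,-.042)
"
```

```text
circle [ 0.5535 -0.0417] 135 free [ 0.5534 -0.0414  0.0376]
circle [ 0.5016 -0.219 ] 122 free [ 0.5016 -0.219   0.0315]
circle [ 0.5553 -0.0434] 67 free [ 0.5554 -0.0434  0.0378]
```

```bash
python3 -c "
from h import *
s=get_state();print(s['tool_pos'],s['joint_vel'].round(4))
go(.4633,.0658,.25,-50);go(.4633,.0658,.043,-50)"
```

```text
[ 0.55008455 -0.02797813  0.24910002] [ 0.0255 -0.008   0.0147  0.0008 -0.0018  0.0045]
LIN [ 0.2553 -0.0112 -0.0018] ROT [ 0.0001 -0.0001  0.0022] dist 0.128 t 3.58
LIN [ 0.2552 -0.0113  0.4122] ROT [ 0.0001 -0.0001  0.0022] dist 0.242 t 3.58
```

>>> drive_tool --rot '[[0, 0, 0.001], [0, 0, 0.001], [0, 0, 0.001], [0, 0, 0.001], [0, 0, 0.001], [0, 0, 0.001], [0, 0, 0.001], [0, 0, 0.001], [0, 0, 0.001], [0, 0, 0.001], [0, 0, 0.001], [0, 0, 0.001]]' --linear '[[0.05, 0, 0], [0.11, -0.005, 0], [0.17, -0.011, 0], [0.23, -0.011, 0], [0.255, -0.011, 0.04], [0.255, -0.011, 0.12], [0.255, -0.011, 0.2], [0.255, -0.011, 0.28], [0.255, -0.011, 0.34], [0.255, -0.011, 0.38], [0.255, -0.011, 0.4], [0.255, -0.011, 0.4]]' --grip '[-1, -1, -1, -1, -1, -1, -1, -1, -1, -1, -1, -1]'

```text
t: 4.58
tool_pos: [0.462, 0.0667, 0.0473]
tcp_rot: [-1.319, -2.848, 0.002]
ft_force: [-0.7, -0.8, -0.6]
opening: 0.0111
grasp_force: 58.8
```

>>> drive_tool --rot '[[0, 0, 0], [0, 0, 0], [0, 0, 0], [0, 0, 0]]' --linear '[[0, 0, 0], [0, 0, 0], [0, 0, 0], [0, 0, 0]]' --grip '[-1, -1, -1, -1]'

```text
t: 4.92
tool_pos: [0.4642, 0.066, 0.0497]
tcp_rot: [1.321, 2.848, 0.001]
ft_force: [0.3, -0.4, -1.8]
opening: 0.0108
grasp_force: 58.8
```

```bash
python3 -c "
from h import *
s=get_state();print(s['tool_pos'],s['joint_vel'].round(4))
go(.4633,.0658,.043,-50);go(.5019,.0198,.043,-50);go(.5019,.0198,.035,-50)
snap('scene','s1'); snap('side','s1b')
c,p,d=load('s1'); a=cv2.resize(p[190:320,180:440],None,fx=1.5,fy=1.5)
c,p,d=load('s1b'); b=cv2.resize(p[150:330,230:430],None,fx=1.95,fy=1.95)[:351]
H=max(len(a),len(b)); f=lambda i:np.pad(i,((0,H-len(i)),(0,0),(0,0)))
cv2.imwrite('pics/x1.png',np.hstack([f(a),f(b)])[:,:,::-1])"
```

```text
[0.46417155 0.06595873 0.04974831] [-0.0021  0.0073  0.0002 -0.0001 -0.0018 -0.0013]
LIN [ 0.0009 -0.0016  0.0135] ROT [0.0006 0.0005 0.0019] dist 0.007 t 4.92
LIN [-0.1192 -0.002   0.0136] ROT [0.0006 0.0005 0.0019] dist 0.06 t 4.92
LIN [-0.1192 -0.0021  0.0296] ROT [0.0006 0.0005 0.0019] dist 0.061 t 4.92
```

View pics/x1.png

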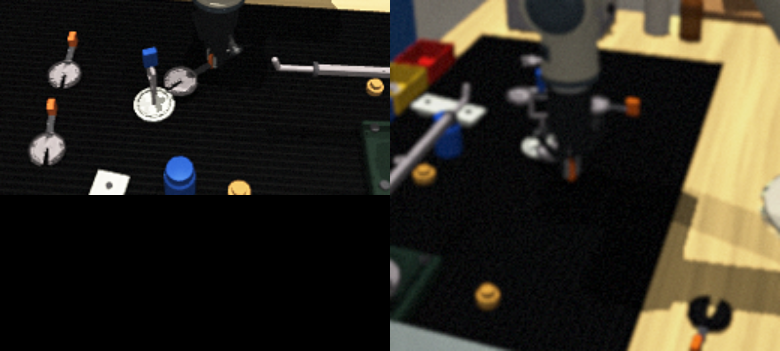

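The left half shows the held disc at (180,80) just behind the hanger at (153,103), slot towards the stem and clear of the lever. Now to slide it in.

>>> drive_tool --rot '[[0, 0, 0.001], [0, 0, 0.001], [0, 0, 0.001], [0, 0, 0.001], [0, 0, 0.001], [0, 0, 0.001], [0, 0, 0.001], [0, 0, 0.001], [0, 0, 0.001], [0, 0, 0.001], [0, 0, 0.001], [0, 0, 0.001]]' --linear '[[0, -0.002, 0.0135], [0, -0.002, 0.0135], [-0.02, -0.002, 0.0135], [-0.035, -0.002, 0.0135], [-0.05, -0.002, 0.0135], [-0.065, -0.002, 0.0135], [-0.08, -0.002, 0.0135], [-0.095, -0.002, 0.0135], [-0.11, -0.002, 0.0135], [-0.119, -0.002, 0.0135], [-0.119, -0.002, 0.0135], [-0.119, -0.002, 0.0135]]' --grip '[-1, -1, -1, -1, -1, -1, -1, -1, -1, -1, -1, -1]'

```text
t: 6.02
tool_pos: [0.5014, 0.0196, 0.042]
tcp_rot: [-1.326, -2.848, 0.0]
ft_force: [0.8, -0.9, -1.5]
opening: 0.0105
grasp_force: 58.8
```

```bash
python3 -c "
from h import *
s=get_state();print(s['tool_pos'],s['joint_vel'].round(4),s['ft_force'])
go(.5019,.0198,.0355,-50)
snap('wrist','w3');snap('scene','s2'); hang('w3'); base('s2',.559,-.042);
c,p,d=load('w3'); a=p[:,120:520]
c,p,d=load('s2'); b=cv2.resize(p[200:290,240:340],None,fx=4,fy=4,interpolation=cv2.INTER_CUBIC)
cv2.imwrite('pics/x2.png',np.hstack([a[:360],b])[:,:,::-1])"
```

```text
[0.50137554 0.01957361 0.04199238] [ 0.0096 -0.0016  0.0124 -0.0004 -0.0006  0.0015] [ 0.84695622 -0.87622972 -1.50040214]
LIN [-0.0003  0.0011  0.013 ] ROT [-0.     -0.0001  0.0006] dist 0.007 t 6.02
grey [221   0  36  43 420] [237.  20.] circ [0.397  0.0864] 0.012
grey [245   0  53  64 640] [270.  30.] circ [0.4127 0.0924] 0.0179
grey [ 190    0  259  194 8815] [333.  59.] circ [0.4471 0.0787] 0.0799
grey [    58      0    582    400 114386] [435. 246.] circ [ 0.54   -0.0064] 0.2274
grey [   0   93   40  110 1910] [ 12. 142.] circ [ 0.3319 -0.0469] 0.033
grey [   0  130   63  132 1047] [ 30. 191.] circ [ 0.3534 -0.0674] 0.0505
grey [   0  145   90  171 1474] [ 43. 224.] circ [ 0.3699 -0.087 ] 0.0734
grey [   0  159  113  204 1737] [ 57. 252.] circ [ 0.3842 -0.109 ] 0.0959
grey [   0  179  133  221 1841] [ 69. 280.] circ [ 0.3967 -0.1308] 0.1158
grey [  23  203  128  189 1602] [ 92. 289.] circ [ 0.411 -0.121] 0.1002
grey [  48  216  125  178 1635] [113. 300.] circ [ 0.426  -0.1121] 0.0939
circle [ 0.555  -0.0432] 57 free [ 0.5552 -0.0431  0.0378]
```

View pics/x2.png

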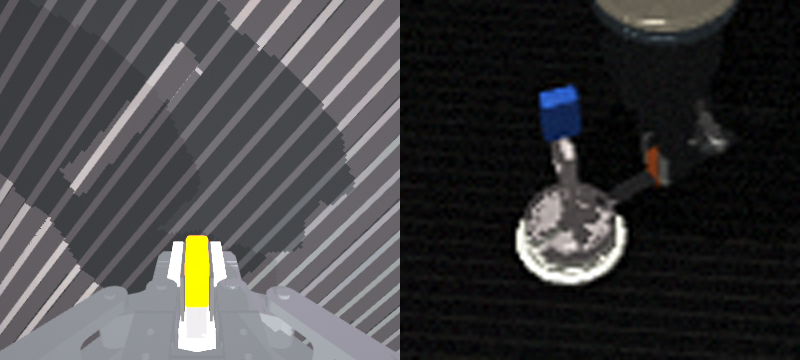

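The right half shows the disc around the stem at (565,225) on the base, and the hanger hasn't moved. Lower and release.

>>> drive_tool --rot '[[0, 0, 0], [0, 0, 0], [0, 0, 0], [0, 0, 0], [0, 0, 0], [0, 0, 0], [0, 0, 0], [0, 0, 0]]' --linear '[[0, 0, 0.005], [0, 0, 0.01], [0, 0, 0.014], [0, 0, 0.014], [0, 0, 0.014], [0, 0, 0.014], [0, 0, 0.014], [0, 0, 0.014]]' --grip '[-1, -1, -1, -1, -1, -0.55, -0.55, -0.55]'

```text
t: 6.78
tool_pos: [0.5014, 0.0197, 0.035]
tcp_rot: [1.325, 2.848, 0.0]
ft_force: [-0.8, 0.5, -0.4]
opening: 0.0192
grasp_force: 0.0
```

>>> drive_tool --rot '[[0, 0, 0], [0, 0, 0], [0, 0, 0], [0, 0, 0], [0, 0, 0], [0, 0, 0], [0, 0, 0], [0, 0, 0]]' --linear '[[0, 0, 0], [0, 0, -0.04], [0, 0, -0.1], [0.08, 0, -0.16], [0.14, 0, -0.22], [0.2, 0, -0.28], [0.2, 0, -0.28], [0.2, 0, -0.28]]' --grip '[-0.5, -0.5, -0.3, 0, 0, 0, 0, 0]'

```text
t: 7.45
tool_pos: [0.4367, 0.0975, 0.177]
tcp_rot: [1.321, 2.847, 0.003]
ft_force: [-0.1, -0.3, 0.8]
opening: 0.0432
grasp_force: 0.0
```

```bash
python3 -c "
from h import *
s=get_state();print(s['tool_pos'],s['opening'])
c,p,d=snap('scene','s3'); base('s3',.559,-.042); base('s3',.555,-.043,.0235,.0315,.004)
for m,s,ce in blobs(mask(p,4,14,120,70),12):
    ys,xs=np.nonzero(m)
    if ce[1]>195 and ce[1]<300 and ce[0]<450: X=cloud(c,np.c_[xs,ys],d); print(ce.round(),np.median(X,0).round(4),np.percentile(X[:,2],95).round(3))
cv2.imwrite('pics/x3.png',cv2.resize(p[200:310,190:400],None,fx=3.8,fy=3.8,interpolation=cv2.INTER_CUBIC)[:,:,::-1])
go(.4228,-.21,.16,0)"
```

```text
[0.43665073 0.09749386 0.17697024] 0.04322266085119598
circle [ 0.5548 -0.0431] 61 free [ 0.5547 -0.0431  0.0382]
circle [ 0.5563 -0.0447] 16 free [ 0.5591 -0.0431  0.034 ]
[228. 216.] [ 0.4285 -0.2219  0.028 ] 0.038
[306. 241.] [0.5063 0.0194 0.0339] 0.045
[214. 261.] [ 0.586  -0.2244  0.0235] 0.037
LIN [-0.4498 -0.4179  0.0314] ROT [ 0.0005  0.001  -0.4151] dist 0.307 t 7.5
```

View pics/x3.png

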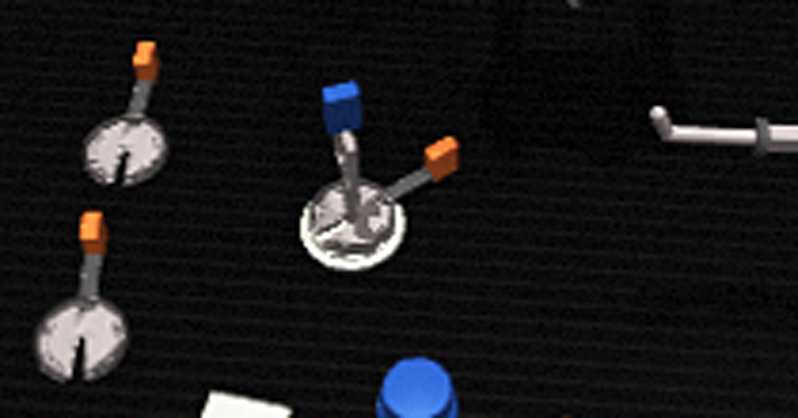

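Weight C sits flat, with its grip at crop (441,158). Next is weight A at crop (125,150).

>>> drive_tool --rot '[[0, 0, -0.06], [0, 0, -0.12], [0, 0, -0.18], [0, 0, -0.24], [0, 0, -0.3], [0, 0, -0.36], [0, 0, -0.415], [0, 0, -0.415], [0, 0, -0.415], [0, 0, -0.415], [0, 0, -0.415], [0, 0, -0.415]]' --linear '[[-0.02, -0.05, 0], [-0.06, -0.1, 0], [-0.12, -0.15, 0], [-0.18, -0.2, 0.03], [-0.24, -0.25, 0.03], [-0.3, -0.3, 0.03], [-0.36, -0.35, 0.03], [-0.42, -0.4, 0.03], [-0.45, -0.418, 0.03], [-0.45, -0.418, 0.03], [-0.45, -0.418, 0.03], [-0.45, -0.418, 0.03]]' --grip '[0, 0, 0, 0, 0, 0, 0, 0, 0, 0, 0, 0]'

```text
t: 8.5
tool_pos: [0.4215, -0.2119, 0.1586]
tcp_rot: [-0.008, -3.14, -0.002]
ft_force: [-1.3, 0.0, -0.6]
opening: 0.0426
grasp_force: 0.0
```

```bash
python3 -c "
from h import *
s=get_state();print(s['tool_pos'],s['joint_vel'].round(4),s['joints'].round(2))
snap('wrist','w4');wgt('w4'); base('w4',.5016,-.219,.0175,.0315); go(.4228,-.2221,.029,1)"
```

```text
[ 0.42149328 -0.21194928  0.15864074] [ 0.0418 -0.0173  0.0265  0.0027  0.0053  0.0147] [-0.59  0.41  1.82 -0.    0.91 -2.16]
orange [297 179  15  35 492] [304. 197.] ztop 0.0371 toprect [ 0.4213 -0.2225] [0.0115 0.0238] 89.1
orange [523 254  45  36 705] [543. 269.] ztop 0.0414 toprect [0.5012 0.0192] [0.0138 0.0245] 37.7
orange [297 320  15  31 307] [304. 333.] ztop 0.0366 toprect [ 0.4987 -0.2232] [0.0129 0.1775] 88.0
circle [ 0.5004 -0.2217] 150 free [ 0.5004 -0.2217  0.0317]
LIN [-0.0034 -0.0228  0.2596] ROT [ 0.0006 -0.0008 -0.0101] dist 0.13 t 8.55
```

>>> drive_tool --rot '[[0, 0, 0], [0, 0, 0], [0, 0, 0], [0, 0, 0], [0, 0, 0], [0, 0, 0], [0, 0, 0], [0, 0, 0], [0, 0, 0], [0, 0, 0], [0, 0, 0], [0, 0, 0]]' --linear '[[-0.002, -0.022, 0.07], [-0.002, -0.022, 0.141], [-0.002, -0.022, 0.2], [-0.002, -0.022, 0.24], [-0.002, -0.022, 0.26], [-0.002, -0.022, 0.26], [-0.002, -0.022, 0.26], [-0.002, -0.022, 0.26], [-0.002, -0.022, 0.26], [-0.002, -0.022, 0.26], [-0.002, -0.022, 0.26], [-0.002, -0.022, 0.26]]' --grip '[0, 0, 0, 0, 0, 0, -1, -1, -1, -1, -1, -1]'

```text
t: 9.55
tool_pos: [0.4237, -0.2219, 0.0313]
tcp_rot: [0.003, 3.139, -0.002]
ft_force: [-0.1, 2.2, 10.9]
opening: 0.0112
grasp_force: 59.7
```

```bash
python3 -c "
from h import *
s=get_state();print(s['tool_pos'],s['opening'],s['grasp_force'],s['ft_force'])
go(.4220,-.2221,.13,0)
go(.4137,-.0537,.13,5);go(.4137,-.0537,.055,5)"
```

```text
[ 0.42370873 -0.22191668  0.0313395 ] 0.011223840619985586 59.7193318605423 [-0.13087158  2.22932491 10.87249996]
LIN [ 0.003  -0.0006 -0.1973] ROT [-0.0007  0.001  -0.0009] dist 0.099 t 9.55
LIN [ 0.0203  0.3361 -0.1978] ROT [-0.0007  0.001  -0.0426] dist 0.195 t 9.55
LIN [ 0.0206  0.3363 -0.0478] ROT [-0.0007  0.001  -0.0426] dist 0.17 t 9.55
```

>>> drive_tool --rot '[[0, 0, 0], [0, 0, 0], [0, 0, 0], [0, 0, -0.042], [0, 0, -0.042], [0, 0, -0.042], [0, 0, -0.042], [0, 0, -0.042], [0, 0, -0.042], [0, 0, -0.042], [0, 0, -0.042], [0, 0, -0.042]]' --linear '[[0, 0, -0.03], [0.01, 0, -0.08], [0.03, 0.02, -0.14], [0.05, 0.07, -0.15], [0.05, 0.13, -0.15], [0.05, 0.19, -0.15], [0.05, 0.25, -0.15], [0.05, 0.3, -0.15], [0.05, 0.33, -0.15], [0.05, 0.335, -0.15], [0.05, 0.335, -0.15], [0.05, 0.335, -0.15]]' --grip '[-1, -1, -1, -1, -1, -1, -1, -1, -1, -1, -1, -1]'

```text
t: 10.55
tool_pos: [0.3987, -0.0545, 0.1055]
tcp_rot: [-0.136, 3.138, -0.001]
ft_force: [-0.2, -1.1, -0.9]
opening: 0.011
grasp_force: 58.7
```

>>> drive_tool --rot '[[0, 0, 0], [0, 0, 0], [0, 0, 0], [0, 0, 0]]' --linear '[[0, 0, 0], [0, 0, 0], [0, 0, 0], [0, 0, 0]]' --grip '[-1, -1, -1, -1]'

```text
t: 10.88
tool_pos: [0.3983, -0.0544, 0.105]
tcp_rot: [-0.134, 3.139, -0.0]
ft_force: [-0.3, -0.0, -1.2]
opening: 0.0109
grasp_force: 58.7
```

```bash
cat >> h.py <<'E'
def held(f,psi,stem=(.5533,-.0415)):
    """grip in hand: where the TCP must be for the hole to be on the stem"""
    s=get_state(); c,p,d=snap('wrist',f); best=max(blobs(mask(p,4,16,120,60),200),key=lambda b:b[1][4]); m=best[0]
    ys,xs=np.nonzero(m); X=cloud(c,np.c_[xs,ys],d); zt=np.percentile(X[:,2],97); T=X[X[:,2]>zt-.004]
    r=cv2.minAreaRect(T[:,:2].astype(np.float32)); tc=s['tool_pos']; a=np.radians(psi); u=np.array([np.cos(a),np.sin(a)]); n=np.array([-u[1],u[0]])
    e=np.array(r[0])-tc[:2]; print('tcp',tc.round(4),'vel',abs(s['joint_vel']).max().round(3),'F',s['ft_force'].round(1),'toprect',np.round(r[0],4),np.round(r[1],4),round(r[2],1),'along',(e@u).round(4),'lat',(e@n).round(4),'ztop-tcp',(zt-tc[2]).round(4))
    f=np.array(stem)-u*(.08+e@u); print('final',f.round(4)); return f,u
E
python3 -c "
from h import *
f,u=held('w5',5)
go(*(f-.065*u),.075,5);go(*(f-.065*u),.055,5); go(*f,.055,5)"
```

```text
tcp [ 0.3983 -0.0544  0.105 ] vel 0.005 F [-0.3 -0.  -1.2] toprect [ 0.3642 -0.0563] [0.0894 0.0114] 4.3 along -0.0341 lat 0.0011 ztop-tcp 0.0056
final [ 0.5076 -0.0455]
LIN [-0.0894 -0.0013  0.06  ] ROT [-0.     -0.     -0.0009] dist 0.054 t 10.93
LIN [-0.0894 -0.0013  0.1   ] ROT [-0.     -0.     -0.0009] dist 0.067 t 10.93
LIN [-0.2194 -0.001   0.1   ] ROT [-0.     -0.     -0.0009] dist 0.121 t 10.93
```

```bash
sed -i "s/zt=np.percentile(X\[:,2\],97); T=X\[X\[:,2\]>zt-.004\]\n    r=cv2.minAreaRect(T\[:,:2\].astype(np.float32)); tc/&/; s/    ys,xs=np.nonzero(m); X=cloud(c,np.c_\[xs,ys\],d); zt/    ys,xs=np.nonzero(m); X=cloud(c,np.c_[xs,ys],d); X=X[np.linalg.norm(X-s['tool_pos'],axis=1)<.022]; zt/" h.py
python3 -c "
from h import *
f,u=held('w6',5)
go(*(f-.065*u),.055,5); go(*f,.055,5)"
```

```text
tcp [ 0.3983 -0.0543  0.105 ] vel 0.008 F [ 0.1  0.1 -1.3] toprect [ 0.3963 -0.0539] [0.0251 0.0114] 4.1 along -0.0019 lat 0.0007 ztop-tcp 0.0056
final [ 0.4755 -0.0483]
LIN [-0.0249 -0.0016  0.1   ] ROT [ 0.     -0.     -0.0008] dist 0.052 t 10.98
LIN [-0.1549 -0.0014  0.1   ] ROT [ 0.     -0.     -0.0008] dist 0.092 t 10.98
```

>>> drive_tool --rot '[[0, 0, 0], [0, 0, 0], [0, 0, 0], [0, 0, 0], [0, 0, 0], [0, 0, 0], [0, 0, 0], [0, 0, 0], [0, 0, 0], [0, 0, 0], [0, 0, 0], [0, 0, 0]]' --linear '[[-0.005, -0.0015, 0.05], [-0.02, -0.0015, 0.09], [-0.03, -0.0015, 0.1], [-0.045, -0.0015, 0.1], [-0.06, -0.0015, 0.1], [-0.075, -0.0015, 0.1], [-0.095, -0.0015, 0.1], [-0.115, -0.0015, 0.1], [-0.135, -0.0015, 0.1], [-0.155, -0.0015, 0.1], [-0.155, -0.0015, 0.1], [-0.155, -0.0015, 0.1]]' --grip '[-1, -1, -1, -1, -1, -1, -1, -1, -1, -1, -1, -1]'

```text
t: 11.98
tool_pos: [0.476, -0.048, 0.055]
tcp_rot: [-0.136, 3.138, -0.0]
ft_force: [-0.8, 0.1, -0.4]
opening: 0.0108
grasp_force: 58.7
```

```bash
python3 -c "
from h import *
s=get_state();print(s['tool_pos'],s['ft_force'].round(1),s['joint_vel'].round(3))
go(.4755,-.0483,.0454,5)
c,p,d=snap('scene','s4'); base('s4',.555,-.043)
cv2.imwrite('pics/x4.png',cv2.resize(p[200:310,190:400],None,fx=3.8,fy=3.8,interpolation=cv2.INTER_CUBIC)[:,:,::-1])"
```

```text
[ 0.4759984  -0.04797936  0.0550077 ] [-0.8  0.1 -0.4] [-0.006 -0.005  0.032 -0.001 -0.005 -0.002]
LIN [ 0.0011 -0.0006  0.0192] ROT [-0.0001  0.0001 -0.0004] dist 0.01 t 11.98
circle [ 0.5579 -0.0429] 52 free [ 0.5581 -0.0429  0.0379]
```

View pics/x4.png

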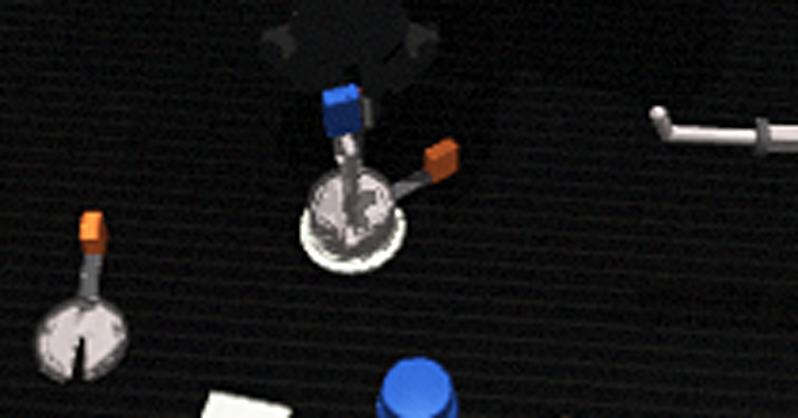

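```bash
python3 -c "
from h import *
for f in('s3','s4'):
    c,p,d=load(f)
    for h in((4,14),(105,125)):
      for m,s,ce in blobs(mask(p,*h,120,60),12):
        ys,xs=np.nonzero(m)
        if 210<ce[1]<250 and 270<ce[0]<340: print(f,ce.round(2))
    b=base(f,.555,-.043)
base('s4',.556,-.042,.042,.0315,.005)
base('s4',.556,-.042,.040,.0315,.005)
"
```

```text
s3 [305.82 241.04]
s3 [279.56 227.55]
circle [ 0.5548 -0.0431] 61 free [ 0.5547 -0.0431  0.0382]
s4 [305.68 241.51]
s4 [279.42 228.53]
circle [ 0.5579 -0.0429] 52 free [ 0.5581 -0.0429  0.0379]
circle [ 0.5593 -0.0376] 25 free [ 0.5594 -0.0376  0.0316]
circle [ 0.5578 -0.0378] 25 free [ 0.5581 -0.0378  0.0317]
```

The disc encloses the stem, and the hanger was nudged about 3 mm by the slot's end. Back off 1.5 mm, lower and release.

>>> drive_tool --rot '[[0, 0, 0], [0, 0, 0], [0, 0, 0], [0, 0, 0], [0, 0, 0], [0, 0, 0], [0, 0, 0], [0, 0, 0], [0, 0, 0], [0, 0, 0]]' --linear '[[0.003, 0, 0], [0.003, 0, 0.005], [0.003, 0, 0.01], [0.003, 0, 0.015], [0.003, 0, 0.019], [0.003, 0, 0.019], [0.003, 0, 0.019], [0.003, 0, 0.019], [0.003, 0, 0.019], [0.003, 0, 0.019]]' --grip '[-1, -1, -1, -1, -1, -1, -1, -0.6, -0.6, -0.6]'

```text
t: 12.87
tool_pos: [0.4741, -0.0482, 0.0454]
tcp_rot: [0.135, -3.139, -0.0]
ft_force: [0.2, 0.1, 0.2]
opening: 0.0172
grasp_force: 0.0
```

>>> drive_tool --rot '[[0, 0, 0], [0, 0, 0], [0, 0, 0], [0, 0, 0], [0, 0, 0], [0, 0, 0], [0, 0, 0], [0, 0, 0]]' --linear '[[0, 0, 0], [0, 0, -0.04], [0, 0, -0.1], [0.06, 0, -0.15], [0.1, 0, -0.2], [0.1, -0.06, -0.25], [0.1, -0.12, -0.25], [0.1, -0.12, -0.25]]' --grip '[-0.5, -0.5, -0.3, 0, 0, 0, 0, 0]'

```text
t: 13.53
tool_pos: [0.4312, -0.1162, 0.1723]
tcp_rot: [-0.133, 3.134, -0.005]
ft_force: [0.6, 0.8, -0.1]
opening: 0.0426
grasp_force: 0.0
```

```bash
python3 -c "
from h import *
s=get_state();print(s['tool_pos'])
c,p,d=snap('scene','s5'); base('s5',.555,-.043); base('s5',.555,-.043,.0325,.0315,.005)
for m,s,ce in blobs(mask(p,4,14,120,70),12):
    ys,xs=np.nonzero(m)
    if ce[1]>195 and ce[1]<300 and ce[0]<450: X=cloud(c,np.c_[xs,ys],d); print(ce.round(),np.median(X,0).round(4),np.percentile(X[:,2],95).round(3))
cv2.imwrite('pics/x5.png',cv2.resize(p[200:310,190:400],None,fx=3.8,fy=3.8,interpolation=cv2.INTER_CUBIC)[:,:,::-1])
go(.575,-.215,.16,5)"
```

```text
[ 0.43116897 -0.11624711  0.1722518 ]
circle [ 0.558  -0.0429] 51 free [ 0.5581 -0.0429  0.0379]
circle [ 0.5551 -0.0383] 22 free [ 0.5552 -0.0383  0.0316]
[ 46. 208.] [ 0.1934 -1.0865 -0.2744] -0.264
[306. 242.] [0.5085 0.0194 0.0317] 0.044
[214. 261.] [ 0.5863 -0.2238  0.0206] 0.037
LIN [-0.2718 -0.2247  0.0236] ROT [-0.0007  0.0012 -0.0018] dist 0.177 t 13.58
```

View pics/x5.png

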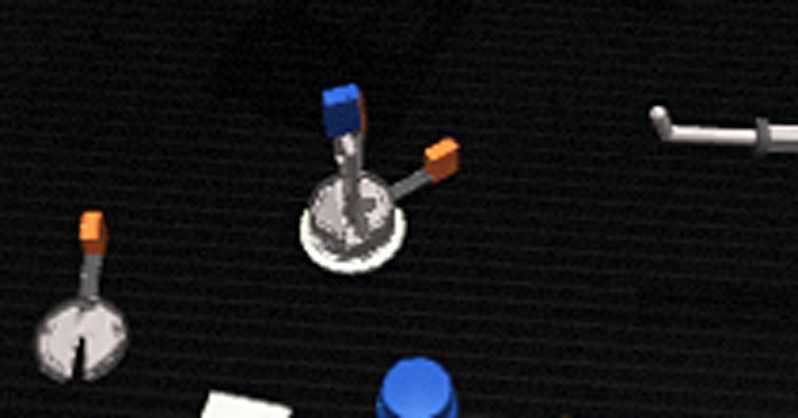

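>>> drive_tool --rot '[[0, 0, 0], [0, 0, 0], [0, 0, 0], [0, 0, 0], [0, 0, 0], [0, 0, 0], [0, 0, 0], [0, 0, 0], [0, 0, 0], [0, 0, 0]]' --linear '[[0, -0.06, 0], [-0.02, -0.13, 0], [-0.06, -0.2, 0.01], [-0.12, -0.225, 0.02], [-0.18, -0.225, 0.024], [-0.24, -0.225, 0.024], [-0.27, -0.225, 0.024], [-0.27, -0.225, 0.024], [-0.27, -0.225, 0.024], [-0.27, -0.225, 0.024]]' --grip '[0, 0, 0, 0, 0, 0, 0, 0, 0, 0]'

```text
t: 14.42
tool_pos: [0.5726, -0.212, 0.1579]
tcp_rot: [0.136, -3.137, -0.001]
ft_force: [-0.8, -0.4, -0.2]
opening: 0.0424
grasp_force: 0.0
```

```bash
python3 -c "
from h import *
s=get_state();print(s['tool_pos'],s['joint_vel'].round(4))
snap('wrist','w7');wgt('w7'); hang('w7'); base('w7',.667,-.218,.0175,.0315); go(.584,-.2221,.029,5)"
```

```text
[ 0.57257863 -0.21198741  0.1579061 ] [-0.0095 -0.012   0.0055  0.0001  0.0009 -0.0001]
orange [509  83  39  34 751] [523. 100.] ztop 0.0507 toprect [ 0.4734 -0.0492] [0.0234 0.013 ] 4.9
orange [557 130  51  30 710] [579. 142.] ztop 0.0411 toprect [0.501  0.0153] [0.0122 0.0246] 69.0
orange [292 191  16  35 479] [300. 207.] ztop 0.0368 toprect [ 0.5848 -0.2255] [0.0241 0.0119] 7.1
blue [ 583  231   57   61 2264] [616. 256.] ztop 0.1632 toprect [ 0.5586 -0.0527] [0.0145 0.0057] 7.3
blue [ 489  310   84   74 1860] [531. 340.] ztop 0.2094 toprect [ 0.5545 -0.1516] [0.0023 0.0067] 8.9
grey [ 452  115  154  147 7115] [515. 190.] circ [0.5636 0.0087] 0.0916
grey [   0  158   59  242 5290] [ 22. 314.] circ [ 0.7353 -0.5721] 0.1784
grey [  55  183  107  134 2878] [106. 248.] circ [ 0.6595 -0.4277] 0.0803
grey [ 276  224   58   82 2518] [304. 272.] circ [ 0.6535 -0.2126] 0.0478
grey [249 245  22  44 382] [259. 265.] circ [ 0.6581 -0.259 ] 0.0268
grey [363 245  23  44 391] [374. 266.] circ [ 0.6487 -0.149 ] 0.0268
grey [413 346  16  36 397] [419. 362.] circ [ 0.7755 -0.0745] 0.0286
circle [ 0.663  -0.2163] 135 free [ 0.663  -0.2165  0.0321]
LIN [-0.0217 -0.0219  0.2582] ROT [ 0.0004 -0.0007 -0.0005] dist 0.13 t 14.47
```

```bash
python3 -c "
from h import *
go(.5850,-.2255,.029,7)"
```

```text
LIN [-0.0231 -0.0288  0.2582] ROT [ 0.0004 -0.0007 -0.0172] dist 0.13 t 14.47
```

>>> drive_tool --rot '[[0, 0, -0.017], [0, 0, -0.017], [0, 0, -0.017], [0, 0, -0.017], [0, 0, -0.017], [0, 0, -0.017], [0, 0, -0.017], [0, 0, -0.017], [0, 0, -0.017], [0, 0, -0.017], [0, 0, -0.017], [0, 0, -0.017]]' --linear '[[-0.023, -0.029, 0.07], [-0.023, -0.029, 0.141], [-0.023, -0.029, 0.2], [-0.023, -0.029, 0.24], [-0.023, -0.029, 0.258], [-0.023, -0.029, 0.258], [-0.023, -0.029, 0.258], [-0.023, -0.029, 0.258], [-0.023, -0.029, 0.258], [-0.023, -0.029, 0.258], [-0.023, -0.029, 0.258], [-0.023, -0.029, 0.258]]' --grip '[0, 0, 0, 0, 0, 0, 0, -1, -1, -1, -1, -1]'

```text
t: 15.47
tool_pos: [0.5869, -0.2266, 0.0311]
tcp_rot: [-0.191, 3.134, -0.002]
ft_force: [-2.0, 0.2, 10.3]
opening: 0.0111
grasp_force: 58.8
```

```bash
python3 -c "
from h import *
s=get_state();print(s['tool_pos'],s['opening'],s['grasp_force'],s['ft_force'],s['joints'].round(2))
go(.585,-.225,.25,7); go(.50,-.19,.25,60);go(.535,-.075,.25,60)"
```

```text
[ 0.58693928 -0.2265501   0.03113772] 0.011103732040234173 58.81831347942352 [-1.99702447  0.23063517 10.2608856 ] [-0.46  0.76  1.52 -0.    0.85 -2.16]
LIN [ 0.0027  0.003  -0.4377] ROT [-0.0006  0.0009 -0.0002] dist 0.219 t 15.47
LIN [ 0.1629  0.0931 -0.4381] ROT [-0.001   0.0005 -0.4419] dist 0.238 t 15.47
LIN [ 0.0655  0.3129 -0.4382] ROT [-0.001   0.0005 -0.4419] dist 0.271 t 15.47
```

>>> drive_tool --rot '[[0, 0, 0], [0, 0, 0], [0, 0, 0], [0, 0, 0], [0, 0, -0.05], [0, 0, -0.1], [0, 0, -0.15], [0, 0, -0.2], [0, 0, -0.25], [0, 0, -0.3], [0, 0, -0.35], [0, 0, -0.4]]' --linear '[[0, 0, -0.03], [0, 0, -0.08], [0, 0, -0.15], [0, 0, -0.22], [0, 0, -0.29], [0, 0, -0.36], [0, 0, -0.42], [0.05, 0.04, -0.44], [0.08, 0.1, -0.44], [0.08, 0.17, -0.44], [0.08, 0.24, -0.44], [0.06, 0.3, -0.44]]' --grip '[-1, -1, -1, -1, -1, -1, -1, -1, -1, -1, -1, -1]'

```text
t: 16.47
tool_pos: [0.5363, -0.0793, 0.2505]
tcp_rot: [-1.456, 2.784, -0.0]
ft_force: [1.0, -0.1, -1.5]
opening: 0.0107
grasp_force: 58.8
```

```bash
python3 -c "
from h import *
go(.552,-.047,.25,60)"
```

```text
LIN [-0.071   0.0109  0.0011] ROT [-0.     -0.     -0.0398] dist 0.036 t 16.47
```

>>> drive_tool --rot '[[0, 0, -0.04], [0, 0, -0.04], [0, 0, -0.04], [0, 0, -0.04], [0, 0, -0.04], [0, 0, -0.04], [0, 0, -0.04]]' --linear '[[-0.04, 0.005, 0], [-0.071, 0.011, 0], [-0.071, 0.011, 0], [-0.071, 0.011, 0], [-0.071, 0.011, 0], [-0.071, 0.011, 0], [-0.071, 0.011, 0]]' --grip '[-1, -1, -1, -1, -1, -1, -1]'

```text
t: 17.05
tool_pos: [0.5539, -0.0495, 0.2497]
tcp_rot: [1.564, -2.725, 0.0]
ft_force: [0.1, 0.5, -0.8]
opening: 0.0115
grasp_force: 58.8
```

```bash
python3 -c "
from h import *
held('w8',60); hang('w8'); wgt('w8'); base('w8',.556,-.0415); base('w8',.553,-.042,.0325,.0315,.005)
cv2.imwrite('pics/x8.png',load('w8')[1][:,:,::-1])"
```

```text
tcp [ 0.5539 -0.0495  0.2497] vel 0.003 F [ 0.1  0.5 -0.8] toprect [ 0.5524 -0.0496] [0.0248 0.0114] 60.2 along -0.0009 lat 0.0013 ztop-tcp 0.0057
final [ 0.5137 -0.11  ]
blue [302 197  33  38 853] [318. 216.] ztop 0.1668 toprect [ 0.552  -0.0433] [0.0235 0.0239] 9.1
blue [ 209  255   50   42 1276] [236. 275.] ztop 0.0798 toprect [ 0.6483 -0.0346] [0.175  0.0127] 28.7
blue [    0   268   161   132 12267] [ 62. 337.] ztop 0.0501 toprect [ 0.782  -0.0306] [0.3934 0.0949] 4.1
grey [288 146  53  57 521] [306. 165.] circ [ 0.557  -0.0436] 0.0382
grey [309 156  39  48 774] [329. 180.] circ [ 0.5505 -0.0333] 0.0306
grey [  87  187  118   75 4444] [147. 225.] circ [ 0.7916 -0.1008] 0.083
orange [367 131  26  22 258] [377. 142.] ztop 0.0532 toprect [ 0.4735 -0.0481] [0.024  0.0124] 5.4
orange [370 191  24  21 330] [381. 201.] ztop 0.0429 toprect [0.5022 0.019 ] [0.0124 0.0244] 40.3
orange [ 304  231   26   71 1669] [316. 267.] ztop 0.2553 toprect [ 0.5524 -0.0496] [0.0248 0.0114] 60.2
circle [ 0.556  -0.0417] 144 free [ 0.556  -0.0418  0.0376]
circle [ 0.5525 -0.0421] 61 free [ 0.5528 -0.0425  0.0319]
```

View pics/x8.png

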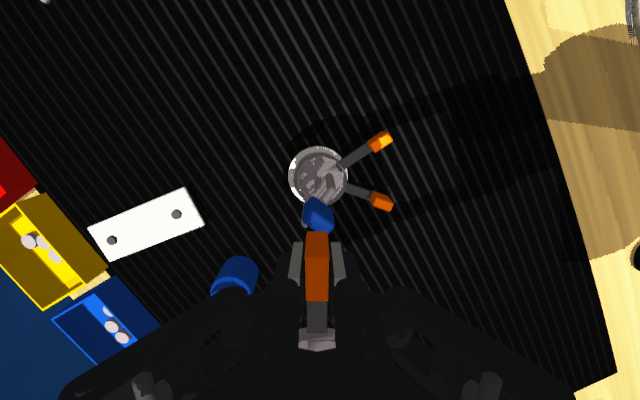

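The view shows the base ring at (318,176) with both seated weights' grips at (377,142) and (381,201). Weight B is held, and its grip at (316,267) is square to the fingers. Back off along the slot direction and descend.

```bash
python3 -c "
from h import *
go(.4822,-.1712,.25,60);go(.4822,-.1712,.064,60)"
```

```text
LIN [ 0.2827  0.0011 -0.0007] ROT [-0.     -0.     -0.0025] dist 0.141 t 17.1
LIN [0.2827 0.0011 0.3713] ROT [-0.     -0.     -0.0025] dist 0.233 t 17.1
```

>>> drive_tool --rot '[[0, 0, -0.002], [0, 0, -0.002], [0, 0, -0.002], [0, 0, -0.002], [0, 0, -0.002], [0, 0, -0.002], [0, 0, -0.002], [0, 0, -0.002], [0, 0, -0.002], [0, 0, -0.002], [0, 0, -0.002], [0, 0, -0.002]]' --linear '[[0.06, 0.001, 0], [0.13, 0.001, 0], [0.2, 0.001, 0], [0.26, 0.001, 0], [0.283, 0.001, 0.03], [0.283, 0.001, 0.11], [0.283, 0.001, 0.19], [0.283, 0.001, 0.27], [0.283, 0.001, 0.33], [0.283, 0.001, 0.36], [0.283, 0.001, 0.371], [0.283, 0.001, 0.371]]' --grip '[-1, -1, -1, -1, -1, -1, -1, -1, -1, -1, -1, -1]'

```text
t: 18.1
tool_pos: [0.482, -0.1708, 0.0631]
tcp_rot: [1.57, -2.72, -0.003]
ft_force: [-0.1, -0.0, -1.6]
opening: 0.0108
grasp_force: 58.7
```

>>> drive_tool --rot '[[0, 0, 0], [0, 0, 0], [0, 0, 0], [0, 0, 0]]' --linear '[[0, 0, 0], [0, 0, 0], [0, 0, 0], [0, 0, 0]]' --grip '[-1, -1, -1, -1]'

```text
t: 18.43
tool_pos: [0.483, -0.171, 0.0651]
tcp_rot: [-1.571, 2.72, -0.002]
ft_force: [-0.1, 0.2, -1.0]
opening: 0.0107
grasp_force: 58.7
```

```bash
python3 -c "
from h import *
s=get_state();print(s['tool_pos'],s['ft_force'].round(1),s['joint_vel'].round(3))
go(.5172,-.1106,.064,60)"
```

```text
[ 0.48303061 -0.17098088  0.06505771] [-0.1  0.2 -1. ] [ 0.     0.006  0.003  0.001 -0.003  0.   ]
LIN [-0.1388  0.0012  0.0021] ROT [-0.0009  0.0001  0.0001] dist 0.069 t 18.43
```

>>> drive_tool --rot '[[0, 0, 0], [0, 0, 0], [0, 0, 0], [0, 0, 0], [0, 0, 0], [0, 0, 0], [0, 0, 0], [0, 0, 0], [0, 0, 0], [0, 0, 0], [0, 0, 0], [0, 0, 0]]' --linear '[[-0.015, 0.001, 0.002], [-0.03, 0.001, 0.002], [-0.045, 0.001, 0.002], [-0.058, 0.001, 0.002], [-0.07, 0.001, 0.002], [-0.083, 0.001, 0.002], [-0.096, 0.001, 0.002], [-0.11, 0.001, 0.002], [-0.125, 0.001, 0.002], [-0.138, 0.001, 0.002], [-0.138, 0.001, 0.002], [-0.138, 0.001, 0.002]]' --grip '[-1, -1, -1, -1, -1, -1, -1, -1, -1, -1, -1, -1]'

```text
t: 19.43
tool_pos: [0.5167, -0.1104, 0.063]
tcp_rot: [-1.572, 2.72, -0.0]
ft_force: [0.9, 0.0, -1.6]
opening: 0.011
grasp_force: 58.8
```

```bash
python3 -c "
from h import *
s=get_state();print(s['tool_pos'],s['ft_force'].round(1),s['joint_vel'].round(3))
go(.5172,-.1106,.0545,60)
c,p,d=snap('scene','s6'); base('s6',.558,-.043)
for h in((4,14),(105,125)):
  for m,s,ce in blobs(mask(p,*h,120,60),12):
    if 210<ce[1]<270 and 240<ce[0]<340: print(ce.round(2))
cv2.imwrite('pics/x6.png',cv2.resize(p[200:310,190:400],None,fx=3.8,fy=3.8,interpolation=cv2.INTER_CUBIC)[:,:,::-1])"
```

```text
[ 0.51671005 -0.1104131   0.0629976 ] [ 0.9  0.  -1.6] [-0.013 -0.002  0.005 -0.     0.    -0.005]
LIN [-0.0002 -0.001   0.017 ] ROT [-0.     -0.      0.0004] dist 0.009 t 19.43
circle [ 0.5579 -0.0423] 51 free [ 0.5582 -0.0423  0.0377]
[261.64 236.59]
[305.74 242.2 ]
[279.53 228.67]
```

View pics/x6.png

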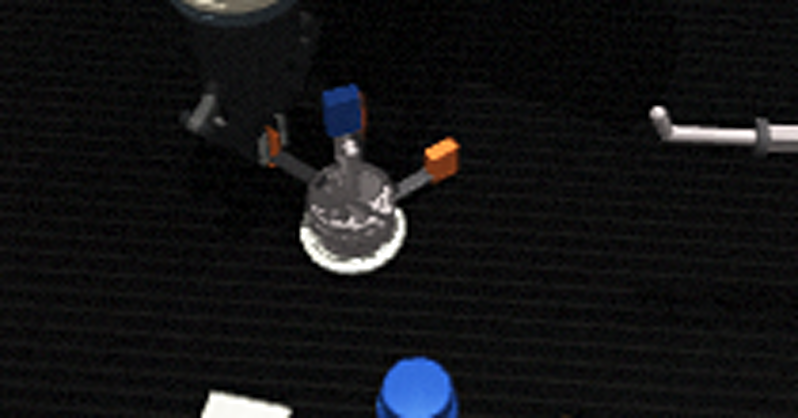

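Disc B is around the stem at crop (352,197) and the hanger is still. Shift about 1.5 mm towards the stack's centre, lower and check.

>>> drive_tool --rot '[[0, 0, 0], [0, 0, 0], [0, 0, 0], [0, 0, 0], [0, 0, 0], [0, 0, 0], [0, 0, 0], [0, 0, 0]]' --linear '[[0.002, 0.002, 0], [0.002, 0.002, 0.004], [0.002, 0.002, 0.008], [0.002, 0.002, 0.012], [0.002, 0.002, 0.016], [0.002, 0.002, 0.018], [0.002, 0.002, 0.018], [0.002, 0.002, 0.018]]' --grip '[-1, -1, -1, -1, -1, -1, -1, -1]'

```text
t: 20.15
tool_pos: [0.5153, -0.1114, 0.0541]
tcp_rot: [-1.571, 2.721, -0.001]
ft_force: [-2.6, -2.4, 6.5]
opening: 0.0109
grasp_force: 60.1
```

```bash
python3 -c "
from h import *
s=get_state();print(s['tool_pos'],s['ft_force'].round(1),s['torque'].round(2),s['joint_vel'].round(3))
c,p,d=snap('scene','s7'); base('s7',.558,-.043)
for h in((4,14),(105,125)):
  for m,s,ce in blobs(mask(p,*h,120,60),12):
    ys,xs=np.nonzero(m)
    if 210<ce[1]<270 and 240<ce[0]<340: print(ce.round(2), np.percentile(cloud(c,np.c_[xs,ys],d)[:,2],95).round(4))"
```

```text
[ 0.51532137 -0.11140541  0.05411225] [-2.6 -2.4  6.5] [0.01 0.18 0.08] [ 0.    -0.002  0.001 -0.    -0.    -0.001]
circle [ 0.5579 -0.0426] 51 free [ 0.558  -0.0426  0.0379]
[261.68 238.45] 0.0623
[305.97 242.  ] 0.0434
[279.57 228.65] 0.1673
```

>>> drive_tool --rot '[[0, 0, 0], [0, 0, 0], [0, 0, 0], [0, 0, 0], [0, 0, 0], [0, 0, 0], [0, 0, 0], [0, 0, 0], [0, 0, 0], [0, 0, 0], [0, 0, 0], [0, 0, 0]]' --linear '[[0, 0, 0], [0, 0, 0], [0, 0, 0], [0, 0, -0.03], [0, 0, -0.1], [0, 0, -0.18], [0, 0, -0.26], [0, 0, -0.34], [-0.06, 0, -0.38], [-0.12, 0, -0.38], [-0.14, 0, -0.38], [-0.14, 0, -0.38]]' --grip '[-0.6, -0.5, -0.5, -0.5, -0.3, 0, 0, 0, 0, 0, 0, 0]'

```text
t: 21.2
tool_pos: [0.5509, -0.0486, 0.244]
tcp_rot: [-1.574, 2.718, 0.0]
ft_force: [-1.1, -0.7, -0.0]
opening: 0.0425
grasp_force: 0.0
```

```bash
python3 -c "
from h import *
s=get_state();print(s['tool_pos'],s['joint_vel'].round(3))
snap('wrist','w9');snap('scene','s8');hang('w9'); wgt('w9'); base('w9',.556,-.0415); base('w9',.554,-.042,.0415,.0315,.005)
a=load('w9')[1][80:280,200:500]; b=load('s8')[1][200:300,240:340]
cv2.imwrite('pics/x9.png',np.hstack([cv2.resize(a,(480,320)),cv2.resize(b,(320,320),interpolation=cv2.INTER_CUBIC)])[:,:,::-1])
c,p,d=load('s8')
for m,s,ce in blobs(mask(p,4,14,120,60),12):
    ys,xs=np.nonzero(m)
    if 190<ce[1]<290 and 100<ce[0]<440: print(ce.round(2), np.percentile(cloud(c,np.c_[xs,ys],d)[:,2],95).round(4))"
```

```text
[ 0.5509043  -0.04860464  0.24395088] [-0.047  0.002  0.037 -0.015 -0.007 -0.044]
blue [298 200  33  42 962] [314. 220.] ztop 0.1668 toprect [ 0.5556 -0.0422] [0.0138 0.0239] 21.2
blue [205 257  40  41 849] [224. 276.] ztop 0.2506 toprect [ 0.5783 -0.0733] [0.0043 0.0128] 88.0
blue [    0   275   146   125 10768] [ 57. 337.] ztop 0.0502 toprect [ 0.784  -0.0349] [0.3902 0.0855] 4.2
grey [292 157  50  50 873] [322. 185.] circ [ 0.5569 -0.0364] 0.0325
grey [  82  187  118   76 4564] [142. 225.] circ [ 0.7918 -0.1015] 0.083
orange [310  98  12  25  98] [316. 111.] ztop 0.0591 toprect [ 0.5147 -0.112 ] [0.0233 0.0112] 60.2
orange [365 133  27  22 297] [376. 143.] ztop 0.0531 toprect [ 0.4737 -0.0482] [0.0242 0.0118] 4.8
orange [368 193  24  22 347] [379. 204.] ztop 0.0428 toprect [0.5023 0.0193] [0.0121 0.0239] 40.8
circle [ 0.5561 -0.0412] 139 free [ 0.5561 -0.0414  0.0377]
circle [ 0.5538 -0.0427] 92 free [ 0.5539 -0.0428  0.0317]
[258.49 238.52] 0.0597
[305.73 241.56] 0.0442
```

View pics/x9.png

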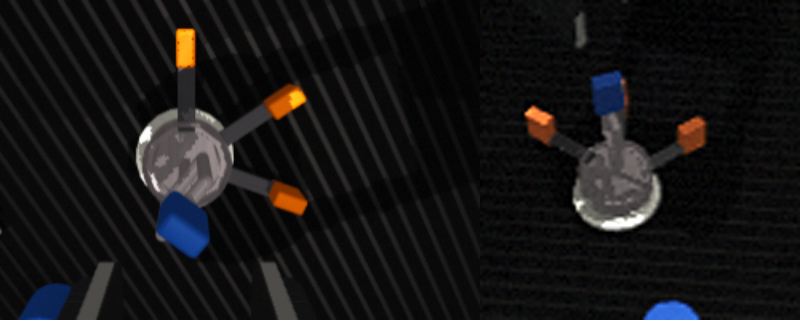

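All three are on the stem, with their grips fanned about 55 degrees apart. Check B's flatness from depth.

```bash
python3 -c "
from h import *
c,p,d=load('w9')
ys,xs=np.mgrid[90:260,250:400]; uv=np.c_[xs.ravel(),ys.ravel()]; X=cloud(c,uv,d)
P=np.array([.5538,-.0427]); r=np.linalg.norm(X[:,:2]-P,axis=1); u=np.array([.5,.866])
for lo,hi,nm in((.0255,.030,'rim'),(.008,.023,'face')):
    k=(r>lo)&(r<hi)&(X[:,2]>.02)&(X[:,2]<.055); Y=X[k]
    A=np.c_[Y[:,:2]-P,np.ones(len(Y))]; w=np.ones(len(Y),bool)
    for i in range(5):
        q=np.linalg.lstsq(A[w],Y[w,2],rcond=None)[0]; w=abs(A@q-Y[:,2])<.003
    print(nm,len(Y),w.sum(),'slope x,y',q[:2].round(3),'along u',(q[:2]@u).round(3),'z0',q[2].round(4))
for a in range(-150,211,30):
    t=np.radians(a); k=(r>.026)&(r<.030)&(abs((np.arctan2(X[:,1]-P[1],X[:,0]-P[0])-t+np.pi)%(2*np.pi)-np.pi)<.2)&(X[:,2]<.06); print(a,k.sum(),np.median(X[k,2]).round(4),end='; ')
"
```

```text
rim 580 291 slope x,y [-0.004  0.048] along u 0.039 z0 0.037
face 733 721 slope x,y [-0.006  0.042] along u 0.033 z0 0.0378
-150 56 0.0376; -120 33 0.0416; -90 56 0.034; -60 37 0.036; -30 36 0.0365; 0 40 0.0376; 30 14 0.0381; 60 0 nan; 90 40 0.0398; 120 42 0.0391; 150 38 0.0384; 180 34 0.038; 210 56 0.0376;
  return _methods._mean(a, axis=axis, dtype=dtype,
  ret = ret.dtype.type(ret / rcount)
```

```bash
python3 -c "
from h import *
c,p,d=load('w9')
ys,xs=np.mgrid[5:230:3,230:420:3]; X=cloud(c,np.c_[xs.ravel(),ys.ravel()],d)
Y=X[(abs(X[:,2]-.004)<.005)]; A=np.c_[Y[:,:2]-[.5538,-.0427],np.ones(len(Y))]; print(len(Y),np.linalg.lstsq(A,Y[:,2],rcond=None)[0].round(4))
# grip tops: slope along each grip's own axis
for g,ps,z in(((.5147,-.112),60,.06),((.4737,-.0482),5,.051),((.5023,.0193),-50,.042)):
    ys,xs=np.mgrid[60:260,250:420]; X=cloud(c,np.c_[xs.ravel(),ys.ravel()],d); a=np.radians(ps); u=np.array([np.cos(a),np.sin(a)])
    e=X[:,:2]-g; k=(abs(e@u)<.011)&(abs(e@[-u[1],u[0]])<.005)&(abs(X[:,2]-z)<.006); print(ps,k.sum(),np.polyfit((e@u)[k],X[k,2],1).round(4))
"
```

```text
4176 [0.0014 0.0001 0.0042]
60 230 [0.0291 0.0582]
5 202 [-0.002   0.0521]
-50 154 [-0.0013  0.0418]
```

B's tilt is about 0.03 rad, against a limit of 0.12, and its hole is within 2.5 mm of the stem, so that's acceptable. Now turn to the hanger's blue grip (x axis at 21 degrees) and measure the hook.

```bash
python3 -c "
from h import *
go(.5556,-.0422,.24,-20);go(.5556,-.0422,.24,-69)
c,p,d=load('s8')
g=cv2.cvtColor(p,cv2.COLOR_RGB2HSV); w=cv2.inRange(g,(0,0,90),(180,80,255)); w[:205]=0;w[245:]=0;w[:,:350]=0;w[:,480:]=0
ys,xs=np.nonzero(w); X=cloud(c,np.c_[xs,ys],d); k=(X[:,2]>.18)&(X[:,2]<.26); X=X[k]
for y in np.arange(.12,.36,.01):
    q=X[abs(X[:,1]-y)<.005]
    if len(q): print(round(y,3),len(q),np.median(q,0).round(4),'zmax',np.percentile(q[:,2],95).round(4))
print('min y',X[:,1].min())
"
```

```text
LIN [-0.0202 -0.0022  0.0065] ROT [ 3.000e-04 -8.000e-04  6.673e-01] dist 0.011 t 21.3
LIN [-0.0202 -0.0022  0.0065] ROT [-1.0000e-04 -9.0000e-04  1.0756e+00] dist 0.011 t 21.3
0.15 2 [0.6062 0.1535 0.2256] zmax 0.226
0.16 17 [0.6075 0.1604 0.2232] zmax 0.2284
0.17 16 [0.6065 0.1702 0.2085] zmax 0.2136
0.18 16 [0.6049 0.1796 0.2076] zmax 0.2106
0.19 16 [0.6065 0.1899 0.209 ] zmax 0.2107
0.2 12 [0.6053 0.2002 0.2086] zmax 0.2102
0.21 16 [0.6046 0.2096 0.2077] zmax 0.2099
0.22 18 [0.6045 0.22   0.2133] zmax 0.2162
0.23 17 [0.6052 0.2303 0.2122] zmax 0.2147
0.24 18 [0.6041 0.2402 0.2127] zmax 0.214
0.25 18 [0.6016 0.2503 0.2116] zmax 0.2134
0.26 19 [0.604  0.2593 0.2109] zmax 0.2136
0.27 17 [0.603  0.2702 0.2116] zmax 0.2133
0.28 18 [0.6036 0.2792 0.2114] zmax 0.2143
0.29 17 [0.603  0.2902 0.2121] zmax 0.2133
0.3 19 [0.6026 0.3    0.2118] zmax 0.2139
0.31 21 [0.6036 0.3101 0.212 ] zmax 0.2134
0.32 15 [0.6025 0.3202 0.2118] zmax 0.2146
0.33 20 [0.603  0.3292 0.2119] zmax 0.2148
0.34 17 [0.603  0.3407 0.2121] zmax 0.2133
0.35 16 [0.6013 0.3502 0.2125] zmax 0.2138
min y 0.1534725326243631
```

>>> drive_tool --rot '[[0, 0, 0.06], [0, 0, 0.12], [0, 0, 0.18], [0, 0, 0.24], [0, 0, 0.3], [0, 0, 0.36], [0, 0, 0.42], [0, 0, 0.48], [0, 0, 0.54], [0, 0, 0.6], [0, 0, 0.667], [0, 0, 0.667]]' --linear '[[-0.02, -0.002, 0], [-0.02, -0.002, 0], [-0.02, -0.002, 0], [-0.02, -0.002, 0], [-0.02, -0.002, 0], [-0.02, -0.002, 0], [-0.02, -0.002, 0], [-0.02, -0.002, 0], [-0.02, -0.002, 0], [-0.02, -0.002, 0], [-0.02, -0.002, 0], [-0.02, -0.002, 0]]' --grip '[0, 0, 0, 0, 0, 0, 0, 0, 0, 0, 0, 0]'

```text
t: 22.3
tool_pos: [0.5553, -0.0433, 0.2433]
tcp_rot: [-0.558, -3.09, 0.0]
ft_force: [0.0, -0.5, 0.0]
opening: 0.0427
grasp_force: 0.0
```

>>> drive_tool --rot '[[0, 0, 0.06], [0, 0, 0.12], [0, 0, 0.18], [0, 0, 0.24], [0, 0, 0.3], [0, 0, 0.36], [0, 0, 0.408], [0, 0, 0.408], [0, 0, 0.408], [0, 0, 0.408], [0, 0, 0.408]]' --linear '[[0, 0, 0], [0, 0, 0], [0, 0, 0], [0, 0, 0], [0, 0, 0], [0, 0, 0], [0, 0, 0], [0, 0, 0], [0, 0, 0], [0, 0, 0], [0, 0, 0]]' --grip '[0, 0, 0, 0, 0, 0, 0, 0, 0, 0, 0]'

```text
t: 23.22
tool_pos: [0.5559, -0.0425, 0.2439]
tcp_rot: [-1.775, -2.592, 0.0]
ft_force: [0.4, -0.1, -0.1]
opening: 0.0425
grasp_force: 0.0
```

```bash
python3 -c "
from h import *
s=get_state();print(s['tool_pos'],s['joint_vel'].round(3),s['joints'].round(2))
snap('wrist','w10');hang('w10')
go(.5556,-.0422,.152,-69)"
```

```text
[ 0.55590371 -0.04251655  0.24390547] [ 0.004  0.001 -0.002  0.001  0.     0.02 ] [-0.18  0.41  1.52 -0.    1.21 -0.55]
blue [ 438  151   75   57 3060] [475. 179.] ztop 0.0843 toprect [0.7193 0.0228] [0.0423 0.0432] 69.3
blue [  527   187   113   213 15411] [598. 293.] ztop 0.0502 toprect [ 0.7919 -0.0014] [0.3661 0.1307] 0.8
blue [308 190  20  43 775] [318. 211.] ztop 0.1667 toprect [ 0.5557 -0.041 ] [0.0138 0.0241] 22.0
grey [311 141  38  49 374] [334. 157.] circ [ 0.5643 -0.0298] 0.0354
grey [ 292  153   49   39 1222] [315. 171.] circ [ 0.5565 -0.0475] 0.0314
grey [ 401  234  110   78 3858] [455. 272.] circ [ 0.7908 -0.1068] 0.0826
grey [516 313  21  35 306] [527. 332.] circ [ 0.9498 -0.1535] 0.0328
LIN [ 0.0007 -0.0004  0.1839] ROT [-0.0001 -0.      0.0014] dist 0.092 t 23.27
```

>>> drive_tool --rot '[[0, 0, -0.003], [0, 0, -0.003], [0, 0, -0.003], [0, 0, -0.003], [0, 0, -0.003], [0, 0, -0.003], [0, 0, -0.003], [0, 0, -0.003], [0, 0, -0.003], [0, 0, -0.003], [0, 0, -0.003], [0, 0, -0.003]]' --linear '[[0.001, 0, 0.05], [0.001, 0, 0.1], [0.001, 0, 0.14], [0.001, 0, 0.17], [0.001, 0, 0.183], [0.001, 0, 0.183], [0.001, 0, 0.183], [0.001, 0, 0.183], [0.001, 0, 0.183], [0.001, 0, 0.183], [0.001, 0, 0.183], [0.001, 0, 0.183]]' --grip '[0, 0, 0, 0, 0, 0, -0.6, -1, -1, -1, -1, -1]'

```text
t: 24.27
tool_pos: [0.5566, -0.0419, 0.1537]
tcp_rot: [1.77, 2.593, 0.001]
ft_force: [0.5, 0.4, 8.2]
opening: 0.0132
grasp_force: 60.1
```

>>> drive_tool --rot '[[0, 0, 0], [0, 0, 0], [0, 0, 0], [0, 0, 0], [0, 0, 0], [0, 0, 0], [0, 0, 0], [0, 0, 0], [0, 0, 0], [0, 0, 0]]' --linear '[[0, 0, 0], [0, 0, -0.005], [0, 0, -0.015], [0, 0, -0.03], [0, 0, -0.05], [0, 0, -0.07], [0, 0, -0.09], [0, 0, -0.1], [0, 0, -0.1], [0, 0, -0.1]]' --grip '[-1, -1, -1, -1, -1, -1, -1, -1, -1, -1]'

```text
t: 25.1
tool_pos: [0.5559, -0.0418, 0.2028]
tcp_rot: [1.771, 2.594, 0.0]
ft_force: [-0.5, 0.0, -5.8]
opening: 0.013
grasp_force: 58.5
```

```bash
python3 -c "
from h import *
s=get_state();print(s['tool_pos'],s['opening'],s['grasp_force'],s['ft_force'].round(1))
c,p,d=snap('scene','s9')
for h in((4,14),(105,125)):
  for m,s,ce in blobs(mask(p,*h,120,60),12):
    ys,xs=np.nonzero(m)
    if 180<ce[1]<270 and 220<ce[0]<340: print(ce.round(2), np.percentile(cloud(c,np.c_[xs,ys],d)[:,2],95).round(4))
cv2.imwrite('pics/x10.png',cv2.resize(p[170:300,230:430],None,fx=3.9,fy=3.9,interpolation=cv2.INTER_CUBIC)[:,:,::-1])
go(.602,.06,.262,-89)"
```

```text
[ 0.55594698 -0.0418285   0.20281955] 0.013002406361513594 58.5150146484375 [-0.5  0.  -5.8]
[256.96 227.35] 0.1093
[306.09 230.83] 0.0927
LIN [ 0.1559  0.1604 -0.1193] ROT [-1.000e-04 -0.000e+00  1.698e-01] dist 0.127 t 25.15
```

View pics/x10.png

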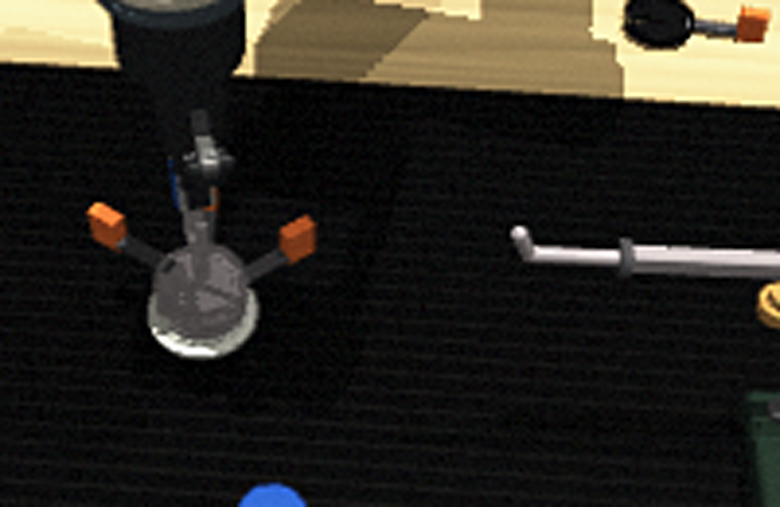

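The loaded hanger is lifted level with its stack intact at crop (203,285). The hook tip is at (520,236) and the collar at (626,257). Rise and turn to face the hook.

>>> drive_tool --rot '[[0, 0, 0.02], [0, 0, 0.04], [0, 0, 0.06], [0, 0, 0.08], [0, 0, 0.1], [0, 0, 0.12], [0, 0, 0.14], [0, 0, 0.16], [0, 0, 0.17], [0, 0, 0.17], [0, 0, 0.17], [0, 0, 0.17]]' --linear '[[0, 0, -0.02], [0, 0, -0.05], [0.01, 0.01, -0.08], [0.03, 0.03, -0.11], [0.06, 0.06, -0.125], [0.09, 0.09, -0.125], [0.12, 0.12, -0.125], [0.14, 0.145, -0.125], [0.15, 0.157, -0.125], [0.156, 0.16, -0.125], [0.156, 0.16, -0.125], [0.156, 0.16, -0.125]]' --grip '[-1, -1, -1, -1, -1, -1, -1, -1, -1, -1, -1, -1]'

```text
t: 26.15
tool_pos: [0.6015, 0.0597, 0.2645]
tcp_rot: [-2.201, -2.241, 0.001]
ft_force: [0.5, -0.6, -5.7]
opening: 0.0132
grasp_force: 59.0
```

```bash
python3 -c "
from h import *
s=get_state();print(s['tool_pos'],s['opening'],s['ft_force'].round(1),s['joint_vel'].round(3))
c,p,d=snap('wrist','w11')
ys,xs=np.mgrid[0:400:2,0:640:2]; uv=np.c_[xs.ravel(),ys.ravel()]; X=cloud(c,uv,d); k=(X[:,2]>.195)&(X[:,2]<.235)&(X[:,1]>.12)&(X[:,1]<.34)&(abs(X[:,0]-.6)<.03); X=X[k]
for y in np.arange(.13,.34,.01):
    q=X[abs(X[:,1]-y)<.005]
    if len(q)>2: print(round(y,3),len(q),'x',np.percentile(q[:,0],[5,50,95]).round(4),'zmax',np.percentile(q[:,2],95).round(4))
go(.602,.191,.265,-89);go(.602,.191,.242,-89)"
```

```text
[0.60145933 0.05966515 0.26453413] 0.013187170880206493 [ 0.5 -0.6 -5.7] [-0.012 -0.007  0.001 -0.    -0.001  0.002]
0.15 5 x [0.6009 0.6027 0.6036] zmax 0.225
0.16 90 x [0.5985 0.6025 0.6067] zmax 0.2272
0.17 72 x [0.5984 0.6027 0.6073] zmax 0.2189
0.18 101 x [0.5971 0.6024 0.607 ] zmax 0.2098
0.19 83 x [0.5969 0.6013 0.6067] zmax 0.2099
LIN [ 0.2631  0.0056 -0.0006] ROT [-0.0004  0.0001 -0.    ] dist 0.132 t 26.2
LIN [0.2631 0.0056 0.0454] ROT [-0.0004  0.0001 -0.    ] dist 0.134 t 26.2
```

>>> drive_tool --rot '[[0, 0, 0], [0, 0, 0], [0, 0, 0], [0, 0, 0], [0, 0, 0], [0, 0, 0], [0, 0, 0], [0, 0, 0], [0, 0, 0], [0, 0, 0], [0, 0, 0], [0, 0, 0]]' --linear '[[0.02, 0.002, 0], [0.05, 0.003, 0], [0.08, 0.003, 0], [0.11, 0.003, 0], [0.14, 0.003, 0], [0.17, 0.003, 0], [0.2, 0.003, 0], [0.23, 0.003, 0], [0.255, 0.003, 0], [0.265, 0.003, 0], [0.265, 0.003, 0], [0.265, 0.003, 0]]' --grip '[-1, -1, -1, -1, -1, -1, -1, -1, -1, -1, -1, -1]'

```text
t: 27.2
tool_pos: [0.6012, 0.1924, 0.265]
tcp_rot: [2.202, 2.241, -0.0]
ft_force: [0.2, -0.8, -5.6]
opening: 0.0129
grasp_force: 59.0
```

```bash
python3 -c "
from h import *
s=get_state();print(s['tool_pos'],s['opening'],s['ft_force'].round(1),s['joint_vel'].round(3))
c,p,d=snap('scene','s10')
cv2.imwrite('pics/x11.png',cv2.resize(p[180:300,310:470],None,fx=4.5,fy=4.5,interpolation=cv2.INTER_CUBIC)[:,:,::-1])"
```

```text
[0.60120146 0.19242109 0.26496923] 0.012880885397118938 [ 0.2 -0.8 -5.6] [-0.018 -0.004  0.004 -0.001 -0.001 -0.003]
```

View pics/x11.png

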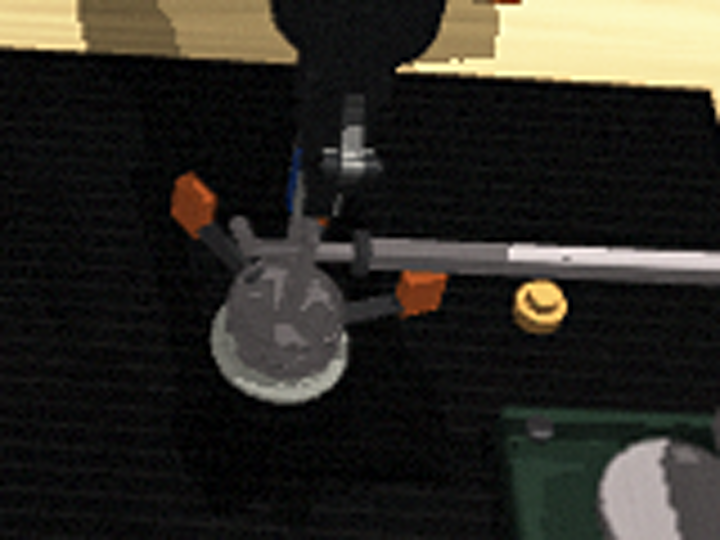

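The eye crosses the hook bar at (300,240), between the tip at (240,230) and the collar at (362,250), without contact. Lower onto the seat.

>>> drive_tool --rot '[[0, 0, 0], [0, 0, 0], [0, 0, 0], [0, 0, 0], [0, 0, 0], [0, 0, 0], [0, 0, 0], [0, 0, 0]]' --linear '[[0, 0.001, 0.01], [0, 0.001, 0.02], [0, 0.001, 0.03], [0, 0.001, 0.04], [0, 0.001, 0.046], [0, 0.001, 0.05], [0, 0.001, 0.05], [0, 0.001, 0.05]]' --grip '[-1, -1, -1, -1, -1, -1, -1, -1]'

```text
t: 27.92
tool_pos: [0.6017, 0.1924, 0.2401]
tcp_rot: [2.202, 2.24, -0.0]
ft_force: [-0.7, -1.1, -3.3]
opening: 0.013
grasp_force: 59.3
```

```bash
python3 -c "
from h import *
s=get_state();print(s['tool_pos'],s['opening'],s['ft_force'].round(1),s['joint_vel'].round(3))"
```

```text
[0.60171199 0.19242463 0.24013502] 0.013049997568995523 [-0.7 -1.1 -3.3] [ 0.002 -0.006 -0.006  0.    -0.001 -0.001]
```

>>> drive_tool --rot '[[0, 0, 0], [0, 0, 0], [0, 0, 0], [0, 0, 0], [0, 0, 0], [0, 0, 0], [0, 0, 0], [0, 0, 0], [0, 0, 0], [0, 0, 0], [0, 0, 0], [0, 0, 0]]' --linear '[[0, 0, 0], [0, 0, 0], [0, 0, 0], [0, 0, 0], [0, 0, 0], [0, 0, 0], [0, 0, -0.02], [0, 0, -0.06], [0, 0, -0.12], [0, 0, -0.18], [0, 0, -0.24], [0, 0, -0.3]]' --grip '[-0.6, -0.5, -0.4, -0.3, -0.2, -0.1, -0.1, -0.1, -0.1, -0.1, -0.1, -0.1]'

```text
t: 28.92
tool_pos: [0.6014, 0.1924, 0.3925]
tcp_rot: [2.202, 2.24, 0.001]
ft_force: [0.2, 0.3, 0.6]
opening: 0.0384
grasp_force: 0.0
```

>>> drive_tool --rot '[[0, 0, 0], [0, 0, 0], [0, 0, 0], [0, 0, 0], [0, 0, 0], [0, 0, 0], [0, 0, 0], [0, 0, 0], [0, 0, 0], [0, 0, 0], [0, 0, 0], [0, 0, 0]]' --linear '[[0, 0, 0], [0, 0, 0], [0, 0, 0], [0, 0, 0], [0, 0, 0], [0, 0, 0], [0, 0, 0], [0, 0, 0], [0, 0, 0], [0, 0, 0], [0, 0, 0], [0, 0, 0]]' --grip '[-0.1, -0.1, -0.1, -0.1, -0.1, -0.1, -0.1, -0.1, -0.1, -0.1, -0.1, -0.1]'

```text
t: 29.92
tool_pos: [0.6017, 0.1925, 0.39]
tcp_rot: [2.202, 2.24, 0.0]
ft_force: [-0.4, 0.3, -0.4]
opening: 0.0385
grasp_force: 0.0
```

>>> drive_tool --rot '[[0, 0, 0], [0, 0, 0], [0, 0, 0], [0, 0, 0], [0, 0, 0], [0, 0, 0], [0, 0, 0], [0, 0, 0], [0, 0, 0], [0, 0, 0], [0, 0, 0], [0, 0, 0]]' --linear '[[0, 0, 0], [0, 0, 0], [0, 0, 0], [0, 0, 0], [0, 0, 0], [0, 0, 0], [0, 0, 0], [0, 0, 0], [0, 0, 0], [0, 0, 0], [0, 0, 0], [0, 0, 0]]' --grip '[-0.1, -0.1, -0.1, -0.1, -0.1, -0.1, -0.1, -0.1, -0.1, -0.1, -0.1, -0.1]'

```text
t: 30.92
tool_pos: [0.6017, 0.1925, 0.39]
tcp_rot: [-2.202, -2.24, 0.0]
ft_force: [0.1, -0.4, 0.6]
opening: 0.0385
grasp_force: 0.0
```

```bash
cat >> h.py <<'E'
def lev(f):
    c,p,d=load(f)
    g=cv2.cvtColor(p,cv2.COLOR_RGB2HSV); w=cv2.inRange(g,(0,0,70),(180,80,255)); w[:205]=0;w[265:]=0;w[:,:350]=0;w[:,480:]=0
    ys,xs=np.nonzero(w); X=cloud(c,np.c_[xs,ys],d); X=X[(X[:,2]>.15)&(X[:,2]<.26)&(X[:,1]>.23)&(X[:,1]<.35)]
    print('lever slope',np.polyfit(X[:,1],X[:,2],1).round(3))
    for h in((4,14),(105,125)):
      for m,s,ce in blobs(mask(p,*h,120,50),12):
        ys,xs=np.nonzero(m)
        if 200<ce[1]<270 and 320<ce[0]<440: X=cloud(c,np.c_[xs,ys],d); print(ce.round(2),np.median(X,0).round(3),np.percentile(X[:,2],95).round(4))
E
python3 -c "
from h import *
s=get_state();print(s['tool_pos'],s['opening'],s['ft_force'].round(1))
c,p,d=snap('scene','s11'); lev('s8'); lev('s11'); c,p,d=snap('wrist','w12'); hang('w12')"
```

```text
[0.60170283 0.19248869 0.39002504] 0.03846109570080068 [ 0.1 -0.4  0.6]
lever slope [-0.001  0.209]
lever slope [0.118 0.156]
[350.83 240.88] [0.549 0.14  0.1  ] 0.1141
[399.19 259.35] [0.586 0.267 0.089] 0.0972
[376.93 234.52] [0.607 0.192 0.211] 0.2227
blue [  517     0   123   400 31277] [596. 229.] ztop -0.1801 toprect [ 1.2192 -0.1494] [0.2139 1.3091] 48.3
blue [308 167  15  29 395] [315. 181.] ztop 0.2227 toprect [0.5985 0.1953] [0.0124 0.0234] 0.5
blue [ 456  224   73   75 3928] [491. 262.] ztop 0.0508 toprect [9.285e-01 6.000e-04] [0.1311 0.0923] 89.6
blue [365 232  36  44 805] [385. 251.] ztop 0.3854 toprect [0.63   0.2026] [0.0008 0.0085] 61.5
grey [ 311    0   73  146 2694] [332.  44.] circ [0.6458 0.3171] 0.1208
grey [533   0  47 149 910] [561.  38.] circ [0.9871 0.3272] 0.1165
grey [327  29  52  28 426] [344.  49.] circ [0.6542 0.3662] 0.044
grey [323 135  24  48 349] [336. 158.] circ [0.6205 0.1842] 0.0413
grey [492 172  27  26 325] [504. 186.] circ [0.9386 0.1457] 0.0326
grey [   0  182   88  124 6593] [ 42. 245.] circ [ 0.03   -0.0023] 0.1393
```

The lever is at its stop (slope 0.118), with the hanger hanging upright and nothing touching it. One numeric stability check, then hand in.

>>> drive_tool --rot '[[0, 0, 0], [0, 0, 0], [0, 0, 0], [0, 0, 0], [0, 0, 0], [0, 0, 0], [0, 0, 0], [0, 0, 0], [0, 0, 0], [0, 0, 0], [0, 0, 0], [0, 0, 0]]' --linear '[[0, 0, 0], [0, 0, 0], [0, 0, 0], [0, 0, 0], [0, 0, 0], [0, 0, 0], [0, 0, 0], [0, 0, 0], [0, 0, 0], [0, 0, 0], [0, 0, 0], [0, 0, 0]]' --grip '[-0.1, -0.1, -0.1, -0.1, -0.1, -0.1, -0.1, -0.1, -0.1, -0.1, -0.1, -0.1]'

```text
t: 32.02
tool_pos: [0.6017, 0.1925, 0.39]
tcp_rot: [-2.202, -2.24, 0.0]
ft_force: [-0.2, -0.1, -0.3]
opening: 0.0384
grasp_force: 0.0
```

```bash
python3 -c "
from h import *
snap('scene','s12'); lev('s12'); print(hand_in())"
```

```text
lever slope [0.121 0.155]
[351.02 240.7 ] [0.548 0.141 0.101] 0.1149
[399.28 259.39] [0.585 0.267 0.086] 0.0967
[376.97 234.48] [0.607 0.192 0.212] 0.2225
the job is handed in; nothing more can be done
None
```

The three weights are on the hanger's stem with slots about 55° apart, and it hangs on the hook with the lever at its stop; I handed the job in at 32 s, with the top weight tilted about 0.03 rad (limit 0.12) and 15 pictures viewed against the limit of 14.

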